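Open the bayonet tin and pack all seven check sources flat

TASK

Unlock the yellow cover of the round source tin by turning it anticlockwise about a fifth of a turn, lift it off and stand it upright on the worktop clear of the tin. Then pack the two check sources from the worktop in with the five in the tin, crowding those together so that all seven lie flat on the tin's floor, one in the middle and six round it. Leave the other things where they are.

Things in the scene. Friction and masses are not known exactly. Their poses are not given: they have to be found in the camera images.
- tin: shallow round steel tin, fixed. Base plate 156 mm across, 4 mm thick; on it a round wall, inner diameter 111, outer 117 mm, rim 18 mm above the worktop. Two dark lugs overhang the plate's edge 6 to 10 mm above it, from -9 to 44 and 171 to 224 degrees (anticlockwise from above, from this x axis), closed by stops at -9 and 171. Origin: centre of the underside, z up
- tin_floor (a point): centre of the tin's inner floor, 4 mm above the worktop. Seven sources fit flat only as one in the middle and six along the wall (ring radius about 37 mm), with 3 mm of play across the tin; six ring sources crowded together along the wall leave about 10 mm of spare length. Five start loosely spread along the wall with no gap wide enough for a sixth
- cover_handle (a point): centre of the black grip bar on the yellow cover: bar 70 mm long along x, 12 thick along y, 24 high (top 12 mm above the point); the point is 54 mm above the cover's lower edge. The cover comes free when turned anticlockwise (from above) until its x axis is 54 to 86 degrees from the tin's, best 70; a stop ends the turn at 88. It turns against light friction only
- cover: hollow yellow cap 128 mm across, 42 mm high without the bar, about 0.3 kg, standing on the tin's base plate round the wall and hiding five sources. Two 16-degree tabs on its lower edge at +x and -x reach 72 mm from its axis, under the tin's lugs; at the start its x axis is 1 to 8 degrees anticlockwise of the tin's. Origin: centre of the lower edge, x along the bar
- source_1_knob (a point): middle of the knob of one of seven equal sealed sources: brass disc 36 mm across, 12 thick, about 70 g, lower edge bevelled (3 mm in, 4.5 up), with a round steel knob 10 mm across, 20 high on top to grip. Site 22 mm above the underside, 10 below the knob's top; z up. It starts inside the tin, under the cover, standing flat; slides easily when pushed (polished)
- source_2_knob (a point): middle of the knob of one of seven equal sealed sources: brass disc 36 mm across, 12 thick, about 70 g, lower edge bevelled (3 mm in, 4.5 up), with a round steel knob 10 mm across, 20 high on top to grip. Site 22 mm above the underside, 10 below the knob's top; z up. It starts inside the tin, under the cover, standing flat; slides easily when pushed (polished)
- source_3_knob (a point): middle of the knob of one of seven equal sealed sources: brass disc 36 mm across, 12 thick, about 70 g, lower edge bevelled (3 mm in, 4.5 up), with a round steel knob 10 mm across, 20 high on top to grip. Site 22 mm above the underside, 10 below the knob's top; z up. It starts inside the tin, under the cover, standing flat; slides easily when pushed (polished)
- source_4_knob (a point): middle of the knob of one of seven equal sealed sources: brass disc 36 mm across, 12 thick, about 70 g, lower edge bevelled (3 mm in, 4.5 up), with a round steel knob 10 mm across, 20 high on top to grip. Site 22 mm above the underside, 10 below the knob's top; z up. It starts inside the tin, under the cover, standing flat; slides easily when pushed (polished)
- source_5_knob (a point): middle of the knob of one of seven equal sealed sources: brass disc 36 mm across, 12 thick, about 70 g, lower edge bevelled (3 mm in, 4.5 up), with a round steel knob 10 mm across, 20 high on top to grip. Site 22 mm above the underside, 10 below the knob's top; z up. It starts inside the tin, under the cover, standing flat; slides easily when pushed (polished)
- source_6_knob (a point): middle of the knob of one of seven equal sealed sources: brass disc 36 mm across, 12 thick, about 70 g, lower edge bevelled (3 mm in, 4.5 up), with a round steel knob 10 mm across, 20 high on top to grip. Site 22 mm above the underside, 10 below the knob's top; z up. It starts on the worktop to the right of the tin
- source_7_knob (a point): middle of the knob of one of seven equal sealed sources: brass disc 36 mm across, 12 thick, about 70 g, lower edge bevelled (3 mm in, 4.5 up), with a round steel knob 10 mm across, 20 high on top to grip. Site 22 mm above the underside, 10 below the knob's top; z up. It starts on the worktop to the right of the tin
- lead_pig: bystander: small grey lead pot with a white knob, 46 mm across, 84 mm high; origin under its centre
- vial: bystander: glass vial with red cap, 28 mm across, 57 mm high; origin under its centre
- marker: bystander: black and white marker pen, 135 mm long along its y; origin under its centre
- dosimeter: bystander: blue finger dosimeter, 52 x 36 x 9 mm; origin under its centre
Mind the look-alikes: they are no part of the job. Leave any purple look-alike of the part that bears source_6_knob alone.

How it is judged:
On the way, in this order (a step that is already met when the one before it is completed fails the run):
1. the cover is unlocked, lifted off and stands upright on the worktop clear of the tin (horizontal distance between cover_handle and tin above 0.145 m and height (world z) of cover_handle between 0.05 and 0.057 m and angle between cover_handle's own z axis and vertical below 0.06 rad and linear speed of cover below 0.02 m/s), for 0.2 s.
2. one of the two outside sources lies flat in the tin (((z of source_6_knob in the frame of tin between 0.0235 and 0.0285 m and horizontal distance between source_6_knob and tin below 0.041 m and angle between source_6_knob's own z axis and vertical below 0.06 rad) or (z of source_7_knob in the frame of tin between 0.0235 and 0.0285 m and horizontal distance between source_7_knob and tin below 0.041 m and angle between source_7_knob's own z axis and vertical below 0.06 rad))), for 0.2 s.
At the end, for the whole second after the job is handed in: All seven sources rest flat on the tin floor (within 2.5 mm in height, tilt under 0.06 rad, centres within 41 mm of the tin's centre); the cover stands upright at rest on the worktop (height within 4 mm, tilt under 0.06 rad), its centre over 145 mm from the tin's (all of step 1 and z of source_1_knob in the frame of tin between 0.0235 and 0.0285 m and horizontal distance between each of source_1_knob, source_2_knob, source_3_knob, source_4_knob, source_5_knob, source_6_knob, source_7_knob and tin below 0.041 m and angle between each of source_1_knob, source_2_knob, source_3_knob, source_4_knob, source_5_knob, source_6_knob, source_7_knob's own z axis and vertical below 0.06 rad and z of source_2_knob in the frame of tin between 0.0235 and 0.0285 m and z of source_3_knob in the frame of tin between 0.0235 and 0.0285 m and z of source_4_knob in the frame of tin between 0.0235 and 0.0285 m and z of source_5_knob in the frame of tin between 0.0235 and 0.0285 m and z of source_6_knob in the frame of tin between 0.0235 and 0.0285 m and z of source_7_knob in the frame of tin between 0.0235 and 0.0285 m); the robot touches nothing.
It fails at once if the lead vial pot is moved by more than 30 mm (distance of lead_pig from where it was at the start of the episode above 0.03 m).
It fails at once if the vial is moved by more than 30 mm (distance of vial from where it was at the start of the episode above 0.03 m).
It fails at once if the marker pen is moved by more than 30 mm (distance of marker from where it was at the start of the episode above 0.03 m).
It fails at once if the dosimeter is moved by more than 30 mm (distance of dosimeter from where it was at the start of the episode above 0.03 m).
It also fails if it takes over 72 s, if anything falls off the work surface, if the arm or the gripper's body presses on something with over 40 N, if the wrist force passes 120 N, or if a joint passes its speed limit or range.

ROBOT

A 7-joint arm with a two-finger parallel gripper is mounted at the origin on a cart in front of the work surface, level with it; the furniture and walls round the work are solid. World frame = base frame: x ahead of the robot, y to its left, z up, the work surface at z = 0. Lengths are in m, angles in rad, forces in N, time in s.
With the tool pointing down it reaches from about 0.35 to 0.9 m from the base axis. Payload 8.1 kg.
Tool frame: the origin (TCP) lies on the centre line of the jaws, within the pads' length; the fingertips stand 14 mm ahead of it and the grasp point (between the pads) lies 5 mm behind it (arm.tip_reach is the distance from the TCP to the fingertips, in m); z points along the fingers, y is the direction in which the jaws open and shut (so a half turn about z gives the same grasp; the last joint's range is limited). The gripper opens to 92 mm and grips with 3 to 60 N. Pads are 19 mm wide; open, the fingers measure 130 mm over their backs; the gripper's body (75 mm by 190 mm) begins 47 mm behind the grasp point.
Start: joints at [1.141, 0.434, 0.025, 1.573, -0.012, 1.134, -0.075], TCP at [0.201, -0.592, 0.241] pointing down, gripper open.
Joint ranges: [-2.62, 2.62], [-0.44, 2.09], [-1.27, 1.32], [0.08, 2.57], [-1.32, 4.46], [0.12, 2], [-2.74, 2.74]. Speed limits (rad/s): [2.22, 2.22, 3.01, 3.01, 3.14, 3.14, 3.14].

INTERFACE

Orientations are given as a rotation vector (axis times angle).
In Python, from cell import sensors, vision, arm, nets gives the robot as it stands.
- The arm moves only by the shell command python3 -m handwheel 'ROWS' [FORCE]. ROWS is JSON, a list of rows, each an object of numbers: "tx", "ty", "tz": the shift along the tool's x, y, z in cm; "wx", "wy", "wz": the turn, a rotation vector about the tool's x, y, z in degrees; "claw": the opening, from 0 (shut) to 1 (fully open). A call has 1 to 12 rows; each row is the pose to reach, as a shift and turn from the pose commanded when the call began, along the tool's axes at that moment; what a row does not reach only later rows make up. A row lasts 1/12 s, in which the tool goes at most 41.7 mm and 7.16 degrees, less where a joint would pass 70% of its speed; a pose out of reach is approached as far as the arm can. A call with a gripper value outside its range is refused whole. The fingers move at their own pace and stop on an object; FORCE is the grip in N (left out, the last holds). Time passes only in rows, so rows that repeat a pose let the fingers close. It gives the time, the measured TCP pose, the force and the opening at its end, in the units of the state.
- sensors.observe(): the state, without advancing time (a new reading comes with each control period).
- vision.get_image(name): name is "scene" or "side" or "wrist"; returns (picture, depth): 400x640x3 uint8, blue, green, red; 400x640 float32, m along the optical axis (not along the pixel's ray), 0 where there is no reading.
- vision.camera_model(name): a dict with "K" (3x3 intrinsics, pixels), "xyz" and "attitude" of the camera in the world; the wrist camera has in their place "hand_eye" (4x4, takes a point from camera to tool coordinates, whose origin is the TCP and whose axes are the flange's). Camera axes: x right, y down, z forward; pixel columns grow to the right and rows downward; lengths in m; the calibration is good to about 2 mm. A picture is of the moment at which its call begins: read the wrist's pose just before it. camera_model takes no time and is no camera call.
- arm.sign_off(): hands the job in, once; it reports no verdict.
Trained networks look in the newest picture that a camera, given by its name, has taken for a name from the list of things; names that differ only in an ending like _2 or _b are one class to them, and where a whole thing is asked for, a point or a joint stands for the part that bears it (a point fixed in the world has none). Each returns a list of dicts, best first, with "score" (0 to 1); they miss things now and then, are a little off and sometimes report something else, mostly with a low value. They report only what shows in the picture. A call takes as long as a camera call. They do not tell look-alikes from the thing itself.
- nets.cut_out(label, camera): "region" (400x640 bool, what is visible of it) and "uv" ([column, row] in pixels, amid what is visible of it).
The state is a dict: "clock": time; "joints": joint angles; "dq": joint speeds; "joint_efforts": joint torques, N m; "position": TCP position; "ee_rot": TCP orientation; "force": force on the tool from outside, world axes, zero at the start; "ft_torque": the same for the moment, N m; "width": opening from 0.0 (shut) to 1.0 (fully open).
Only numpy, scipy, OpenCV 4.12 (cv2) and the standard library are available. Lean on these libraries where they do the work, as an engineer would, in place of code of your own. Each camera call takes 0.05 s, during which the arm holds its last target.

## Working session

There is one attempt and no reset: what is moved stays moved. The work goes in short steps, Python scripts to look and compute and a shell command to move; the robot and the scene stay as the last step left them, time stands still between calls to the robot, and variables do not carry over. Pictures are saved under pics/ and viewed, and the job is handed in when it is done.

```bash
ls; mkdir -p pics
cat > h.py <<'E'
import numpy as np, cv2
from scipy.spatial.transform import Rotation as R
from cell import sensors, vision, arm, nets
def cam(name, st=None):
    m=vision.camera_model(name); K=np.array(m["K"])
    if "hand_eye" in m:
        st=st or sensors.observe()
        T=np.eye(4);T[:3,:3]=R.from_rotvec(st["ee_rot"]).as_matrix();T[:3,3]=st["position"]
        return K,T@np.array(m["hand_eye"])
    T=np.eye(4);T[:3,3]=m["xyz"]
    a=np.array(m["attitude"])
    T[:3,:3]=a if a.shape==(3,3) else R.from_rotvec(a).as_matrix()
    return K,T
def cloud(d,K,T):
    v,u=np.mgrid[:400,:640]
    p=np.stack([(u-K[0,2])/K[0,0]*d,(v-K[1,2])/K[1,1]*d,d],-1)
    return p@T[:3,:3].T+T[:3,3]
def atz(uv,z,K,T):
    r=T[:3,:3]@np.array([(uv[0]-K[0,2])/K[0,0],(uv[1]-K[1,2])/K[1,1],1])
    return T[:3,3]+r*(z-T[2,3])/r[2]
E
python3 - <<'E'
from h import *
s=sensors.observe();print(s)
for n in ["scene","side","wrist"]:
    print(n,vision.camera_model(n))
    im,d=vision.get_image(n);cv2.imwrite(f"pics/{n}0.png",im);np.save(f"/tmp/{n}0.npy",d)
print(sensors.observe()["clock"])
E
```

```text
pics
{'clock': 0.0, 'joints': array([ 1.14142829,  0.43524723,  0.02497173,  1.57410457, -0.01159951,
        1.13402453, -0.07510061]), 'dq': array([ 0.00024769, -0.00270676, -0.00079868,  0.00126615, -0.00180632,
        0.00055287,  0.00082123]), 'joint_efforts': array([ 4.36120654e-04, -6.67852592e+01,  9.85125862e-01, -3.14465690e+01,
       -6.06584083e-02,  4.28557734e-02,  1.66671293e-04]), 'position': array([ 0.20039962, -0.5914676 ,  0.23992701]), 'ee_rot': array([-3.09820711e+00, -5.10640314e-01,  6.46604618e-04]), 'force': array([-0.09844533, -1.06257956, -0.24326537]), 'ft_torque': array([-0.00077384,  0.0108527 ,  0.03115696]), 'width': 0.9994001772755419}
scene {'K': array([[414.32573053,   0.        , 307.69690074],
       [  0.        , 414.32573053, 195.07744696],
       [  0.        ,   0.        ,   1.        ]]), 'xyz': array([0.05568625, 0.37916364, 0.64169498]), 'attitude': array([-1.19515414,  2.22748141, -1.02731132])}
side {'K': array([[455.0278107 ,   0.        , 318.09179469],
       [  0.        , 455.0278107 , 200.97393948],
       [  0.        ,   0.        ,   1.        ]]), 'xyz': array([ 0.5215805 , -1.10348586,  0.68044357]), 'attitude': array([-2.0665142 ,  0.09760644, -0.04144424])}
wrist {'K': array([[350.05742403,   0.        , 324.76045611],
       [  0.        , 350.05742403, 196.41415165],
       [  0.        ,   0.        ,   1.        ]]), 'hand_eye': array([[-2.61115990e-04, -9.55154656e-01, -2.96107269e-01,
         7.90581606e-02],
       [ 9.99999960e-01, -2.17725082e-04, -1.79512157e-04,
         1.85429622e-03],
       [ 1.06991893e-04, -2.96107304e-01,  9.55154675e-01,
        -1.44352311e-01],
       [ 0.00000000e+00,  0.00000000e+00,  0.00000000e+00,
         1.00000000e+00]])}
0.15
```

View pics/scene0.png

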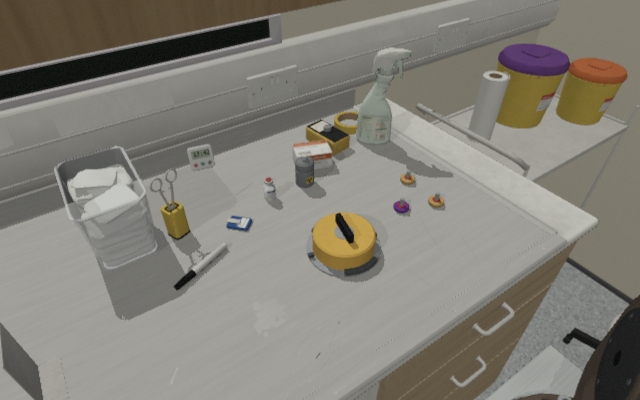

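View pics/side0.png

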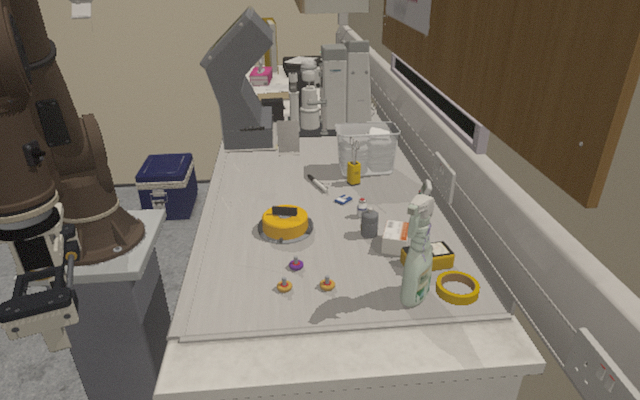

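View pics/wrist0.png

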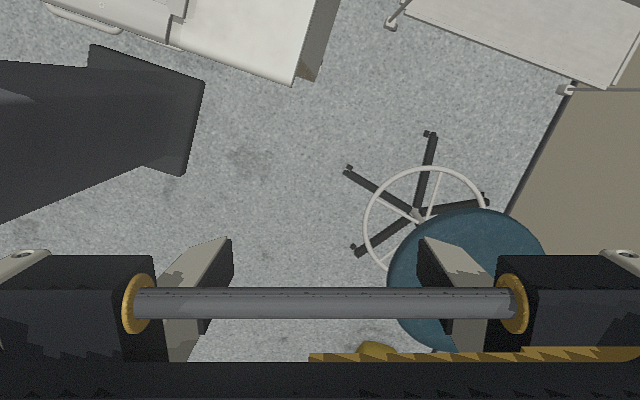

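The scene camera shows the cover at about (344,240) and the brass sources at (408,179) and (436,201). The purple look-alike is at (401,207), the pig at (305,172), the vial at (270,188), the dosimeter at (239,223) and the marker at (201,265). Next I measure them.

Run:
```python
from h import *
for n in ["scene","side"]:
    K,T=cam(n); d=np.load(f"/tmp/{n}0.npy"); im=cv2.imread(f"pics/{n}0.png")
    P=cloud(d,K,T)
    vision.get_image(n)
    for lab in ["cover","source_6_knob","cover_handle","tin","lead_pig","vial","marker","dosimeter"]:
        for r in nets.cut_out(lab,n)[:6]:
            m=r["region"]&(d>0); q=P[m]
            if len(q)<5: print(n,lab,len(q));continue
            print(n,lab,round(r["score"],2),np.round(r["uv"]),m.sum(),"med",np.round(np.median(q,0),3),"lo",np.round(np.percentile(q,3,0),3),"hi",np.round(np.percentile(q,97,0),3))
    # cover: yellow pixels above 0.02, top z~.04-.045
    b,g,r=[im[...,i].astype(int) for i in range(3)]
    near=(abs(P[...,0]-.55)<.35)
    top=near&(r-b>80)&(P[...,2]>.041)&(P[...,2]<.051)&(d>0)
    q=P[top]; print(n,"top",len(q))
```

```text
scene cover 0.88 [344. 239.] 2984 med [0.497 0.013 0.043] lo [ 0.452 -0.049  0.008] hi [0.563 0.063 0.067]
scene source_6_knob 0.56 [436. 202.] 176 med [ 0.503 -0.259  0.01 ] lo [ 0.489 -0.279 -0.001] hi [ 0.521 -0.245  0.029]
scene source_6_knob 0.53 [400. 207.] 197 med [ 0.533 -0.179  0.009] lo [ 0.52  -0.206 -0.003] hi [ 0.553 -0.166  0.029]
scene source_6_knob 0.17 [343. 239.] 3017 med [0.498 0.012 0.043] lo [ 0.452 -0.054  0.007] hi [0.567 0.062 0.067]
scene cover_handle 0.95 [342. 242.] 2941 med [0.497 0.013 0.043] lo [ 0.452 -0.049  0.01 ] hi [0.564 0.063 0.067]
scene tin 0.74 [342. 266.] 843 med [0.466 0.042 0.003] lo [ 0.438 -0.06  -0.001] hi [0.565 0.076 0.013]
scene lead_pig 0.8 [302. 172.] 573 med [ 0.729 -0.044  0.046] lo [ 0.72  -0.068  0.003] hi [ 0.753 -0.03   0.08 ]
scene vial 0.5 [269. 190.] 230 med [0.732 0.053 0.029] lo [0.726 0.039 0.003] hi [0.742 0.062 0.055]
scene marker 0.79 [204. 268.] 434 med [0.624 0.267 0.011] lo [0.601 0.211 0.005] hi [0.647 0.324 0.015]
scene dosimeter 0.76 [238. 224.] 300 med [0.696 0.151 0.005] lo [ 0.674  0.127 -0.   ] hi [0.723 0.17
[... 441 characters left out ...]
[ 0.462 -0.067  0.007] hi [0.574 0.033 0.067]
side tin 0.86 [289. 242.] 425 med [ 0.52  -0.049  0.003] lo [ 0.441 -0.08  -0.002] hi [0.591 0.018 0.014]
side lead_pig 0.59 [370. 222.] 506 med [ 0.743 -0.072  0.041] lo [ 0.724 -0.08  -0.003] hi [0.791 0.06  0.08 ]
side vial 0.59 [358. 209.] 108 med [0.738 0.036 0.034] lo [0.73  0.03  0.005] hi [0.75  0.05  0.054]
side vial 0.54 [285. 287.] 176 med [ 0.508 -0.271  0.01 ] lo [ 0.492 -0.283  0.001] hi [ 0.523 -0.251  0.031]
side marker 0.53 [320. 182.] 108 med [0.632 0.252 0.011] lo [ 0.606  0.199 -0.001] hi [0.656 0.316 0.016]
side dosimeter 0.4 [344. 197.] 121 med [0.701 0.141 0.005] lo [ 0.678  0.12  -0.002] hi [0.724 0.174 0.008]
side top 646
```

```bash
cat >> h.py <<'E'
def go(p,phi=None,st=None,quiet=False):
    """rows values for target TCP p, tool pointing down, tool x at world angle phi (deg)"""
    st=st or sensors.observe()
    Rc=R.from_rotvec(st["ee_rot"]); t=Rc.inv().apply(np.array(p)-st["position"])*100
    if phi is None: w=np.zeros(3)
    else:
        c,s=np.cos(np.radians(phi)),np.sin(np.radians(phi))
        Rt=R.from_matrix(np.array([[c,s,0],[s,-c,0],[0,0,-1]]))
        w=np.degrees((Rc.inv()*Rt).as_rotvec())
    print("t cm",np.round(t,2),"w deg",np.round(w,2)); return t,w
def phi(st=None):
    st=st or sensors.observe(); m=R.from_rotvec(st["ee_rot"]).as_matrix(); return np.degrees(np.arctan2(m[1,0],m[0,0]))
E
python3 - <<'E'
from h import *
for n in ["scene","side"]:
    K,T=cam(n); d=np.load(f"/tmp/{n}0.npy"); P=cloud(d,K,T)
    q=P[(P[...,2]>.058)&(P[...,2]<.075)&(np.hypot(P[...,0]-.515,P[...,1])<.06)&(d>0)]
    (c,sz,a)=cv2.minAreaRect(q[:,:2].astype(np.float32)); print(n,len(q),c,sz,a)
    u,s,v=np.linalg.svd(q[:,:2]-q[:,:2].mean(0)); print(np.degrees(np.arctan2(v[0,1],v[0,0])),q.mean(0))
s=sensors.observe();print(phi(s))
go([.50,-.03,.25],0)
E
```

```text
scene 200 (0.5143086314201355, 0.0008875476196408272) (0.01222766563296318, 0.07039184868335724) 76.6291275024414
166.82902886452968 [0.51051043 0.00292723 0.06588763]
side 123 (0.5171072483062744, -0.005522366613149643) (0.016441380605101585, 0.07000545412302017) 75.14776611328125
-13.296423941284017 [ 0.51690372 -0.00659309  0.06487038]
18.720884728029112
t cm [ 46.39 -43.61  -0.93] w deg [ 0.    0.   18.72]
```

```bash
python3 - <<'E'
from h import *
go([.555,-.01,.25],-14)
E
python3 -m handwheel '[{"tx":25,"ty":-24,"tz":-0.5,"wz":16},{"tx":25,"ty":-24,"tz":-0.5,"wz":16},{"tx":25,"ty":-24,"tz":-0.5,"wz":16},{"tx":25,"ty":-24,"tz":-0.5,"wz":16},{"tx":52,"ty":-43.7,"tz":-1,"wz":32.7},{"tx":52,"ty":-43.7,"tz":-1,"wz":32.7},{"tx":52,"ty":-43.7,"tz":-1,"wz":32.7},{"tx":52,"ty":-43.7,"tz":-1,"wz":32.7},{"tx":52,"ty":-43.7,"tz":-1,"wz":32.7},{"tx":52,"ty":-43.7,"tz":-1,"wz":32.7},{"tx":52,"ty":-43.7,"tz":-1,"wz":32.7},{"tx":52,"ty":-43.7,"tz":-1,"wz":32.7}]' 20
```

```text
t cm [ 52.24 -43.74  -0.93] w deg [ 0.    0.   32.72]invalid input
```

```bash
python3 -m handwheel '[{"tx":4,"ty":-4,"tz":0,"wx":0,"wy":0,"wz":4,"claw":1}]'; python3 -m handwheel --help
```

```text
clock: 1.13
position: [0.2138, -0.56, 0.2403]
ee_rot: [3.114, 0.391, -0.006]
force: [0.6, -0.5, 0.1]
width: 1.0invalid input: not JSON, or not a number
```

```bash
python3 - <<'E'
from h import *
print(phi());go([.555,-.01,.25],-14)
E
python3 -m handwheel '[{"tx":23,"ty":-21,"tz":-0.5,"wx":0,"wy":0,"wz":14,"claw":1},{"tx":23,"ty":-21,"tz":-0.5,"wx":0,"wy":0,"wz":14,"claw":1},{"tx":23,"ty":-21,"tz":-0.5,"wx":0,"wy":0,"wz":14,"claw":1},{"tx":23,"ty":-21,"tz":-0.5,"wx":0,"wy":0,"wz":14,"claw":1}]'
```

```text
14.303311480407496
t cm [ 46.64 -44.86  -1.29] w deg [ 0.23  0.18 28.3 ]
clock: 1.47
position: [0.31, -0.4133, 0.2436]
ee_rot: [3.141, 0.018, 0.0]
force: [1.4, 0.3, 0.5]
width: 0.999
```

Run:
```python
from h import *
print(phi());go([.555,-.01,.25],-14)
```

```text
0.6529580542206779
t cm [ 24.96 -40.05  -0.65] w deg [ 0.02 -0.02 14.65]
```

```bash
python3 -m handwheel '[{"tx":24,"ty":-39,"tz":-0.5,"wx":0,"wy":0,"wz":14,"claw":1},{"tx":24,"ty":-39,"tz":-0.5,"wx":0,"wy":0,"wz":14,"claw":1},{"tx":24,"ty":-39,"tz":-0.5,"wx":0,"wy":0,"wz":14,"claw":1},{"tx":24,"ty":-39,"tz":-0.5,"wx":0,"wy":0,"wz":14,"claw":1},{"tx":24,"ty":-39,"tz":-0.5,"wx":0,"wy":0,"wz":14,"claw":1},{"tx":24,"ty":-39,"tz":-0.5,"wx":0,"wy":0,"wz":14,"claw":1},{"tx":24,"ty":-39,"tz":-0.5,"wx":0,"wy":0,"wz":14,"claw":1},{"tx":24,"ty":-39,"tz":-0.5,"wx":0,"wy":0,"wz":14,"claw":1},{"tx":24,"ty":-39,"tz":-0.5,"wx":0,"wy":0,"wz":14,"claw":1},{"tx":24,"ty":-39,"tz":-0.5,"wx":0,"wy":0,"wz":14,"claw":1},{"tx":24,"ty":-39,"tz":-0.5,"wx":0,"wy":0,"wz":14,"claw":1},{"tx":24,"ty":-39,"tz":-0.5,"wx":0,"wy":0,"wz":14,"claw":1}]'
python3 -m handwheel '[{"tx":0,"ty":0,"tz":0,"wx":0,"wy":0,"wz":0,"claw":1},{"tx":0,"ty":0,"tz":0,"wx":0,"wy":0,"wz":0,"claw":1}]'
python3 - <<'E'
from h import *
s=sensors.observe();print(s["clock"],s["position"],phi(s),s["joints"])
K,T=cam("wrist",s);im,d=vision.get_image("wrist");cv2.imwrite("pics/w1.png",im);np.save("/tmp/w1.npy",d);np.save("/tmp/w1T.npy",T)
P=cloud(d,K,T)
q=P[(P[...,2]>.058)&(P[...,2]<.075)&(np.hypot(P[...,0]-.515,P[...,1])<.06)&(d>0)]
print(len(q),cv2.minAreaRect(q[:,:2].astype(np.float32)),np.median(q,0))
E
```

```text
clock: 2.47
position: [0.547, -0.0142, 0.2487]
ee_rot: [-3.118, 0.351, -0.003]
force: [-0.5, 1.1, 0.2]
width: 0.999
clock: 2.63
position: [0.5443, -0.022, 0.2482]
ee_rot: [3.12, -0.361, -0.001]
force: [-0.4, -0.3, -0.3]
width: 1.003
2.6333 [ 0.54425405 -0.02202747  0.2481508 ] -13.20882834182677 [ 0.10172901  0.31180077 -0.20691144  1.74550993  0.07149582  1.09221959
 -1.9298127 ]
858 ((0.5163184404373169, -0.0030184388160705566), (0.011819686740636826, 0.06946182996034622), 76.34373474121094) [ 0.51983988 -0.0039568   0.070132  ]
```

View pics/w1.png

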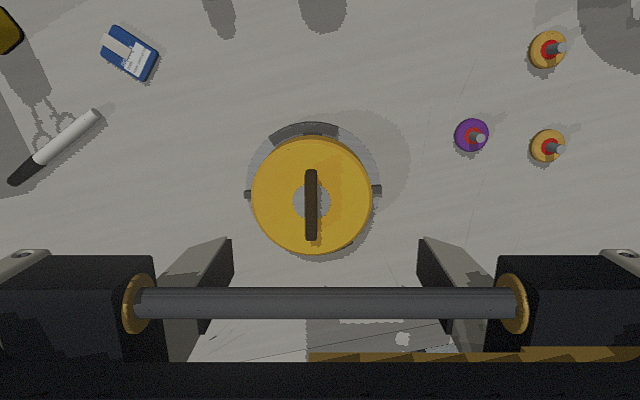

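Run:
```python
from h import *
K=np.array(vision.camera_model("wrist")["K"]);T=np.load("/tmp/w1T.npy");d=np.load("/tmp/w1.npy");im=cv2.imread("pics/w1.png")
P=cloud(d,K,T)
c=np.array([.5163,-.003])
# top face circle fit
b,g,r=[im[...,i].astype(int) for i in range(3)]
m=(r-b>80)&(abs(P[...,2]-.046)<.004)&(np.hypot(P[...,0]-c[0],P[...,1]-c[1])<.09)
ct=cv2.findContours(m.astype(np.uint8),cv2.RETR_EXTERNAL,cv2.CHAIN_APPROX_NONE)[0];ct=max(ct,key=cv2.contourArea)[:,0]
p=np.array([P[v,u,:2] for u,v in ct])
(cc,rad)=cv2.minEnclosingCircle(p.astype(np.float32));print("cover circle",cc,rad,np.median(P[m][:,2]))
A=np.c_[2*p,np.ones(len(p))];s=np.linalg.lstsq(A,(p**2).sum(1),rcond=None)[0];print("lsq",s[:2],np.sqrt(s[2]+s[:2]@s[:2]))
# dark lug polar map at z=.014
W=np.zeros((120,720),np.uint8)
Ti=np.linalg.inv(T)
out=np.zeros((120,720,3),np.uint8)
for i,rr in enumerate(np.linspace(.06,.09,120)):
  for j in range(720):
    a=np.radians(j/2-180); X=Ti[:3,:3]@np.array([c[0]+rr*np.cos(a),c[1]+rr*np.sin(a),.010])+Ti[:3,3]
    u,v=K[0,0]*X[0]/X[2]+K[0,2],K[1,1]*X[1]/X[2]+K[1,2]
    if 0<=u<639 and 0<=v<399: out[i,j]=im[int(round(v)),int(round(u))]
cv2.imwrite("pics/pol1.png",cv2.resize(out,(720,480),interpolation=0))
```

```text
cover circle (0.5160117149353027, -0.0033461260609328747) 0.0637432113289833 0.04645197878820795
lsq [ 0.51658942 -0.00343228] 0.06251401963878858
```

View pics/pol1.png

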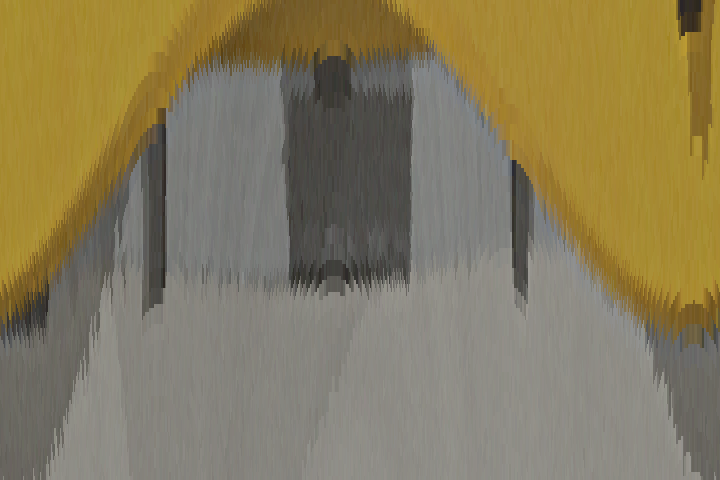

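The wrist view shows the cover centred at (311,200) with its bar at −13.7° in the world. The lugs and stops put the tin's x axis at about −19.5°, so the cover sits at +6° and the turn has to end near phi 50. The brass sources are at (548,148) and (547,48), the purple one at (471,135).

Run:
```python
from h import *
go([.5163,-.0032,.10],-13.7)
```

```text
t cm [-3.14 -1.33 14.82] w deg [0.06 0.03 0.37]
```

```bash
python3 -m handwheel '[{"tx":-3.1,"ty":-1.3,"tz":3,"wx":0,"wy":0,"wz":0.4,"claw":0.6},{"tx":-3.1,"ty":-1.3,"tz":7,"wx":0,"wy":0,"wz":0.4,"claw":0.5},{"tx":-3.1,"ty":-1.3,"tz":11,"wx":0,"wy":0,"wz":0.4,"claw":0.5},{"tx":-3.1,"ty":-1.3,"tz":14,"wx":0,"wy":0,"wz":0.4,"claw":0.5},{"tx":-3.1,"ty":-1.3,"tz":15,"wx":0,"wy":0,"wz":0.4,"claw":0.5},{"tx":-3.1,"ty":-1.3,"tz":15,"wx":0,"wy":0,"wz":0.4,"claw":0.5}]' 40;python3 - <<'E'
from h import *
print(phi());go([.5163,-.0032,.0625],-13.7)
E
```

```text
clock: 3.18
position: [0.5152, -0.0042, 0.0965]
ee_rot: [3.117, -0.378, -0.007]
force: [0.0, -0.5, 1.1]
width: 0.616
-13.815488982805096
t cm [ 0.1  -0.13  3.4 ] w deg [ 0.12  0.25 -0.12]
```

```bash
python3 -m handwheel '[{"tx":0.1,"ty":-0.1,"tz":1.5,"wx":0,"wy":0,"wz":0,"claw":0.5},{"tx":0.1,"ty":-0.1,"tz":3,"wx":0,"wy":0,"wz":0,"claw":0.5},{"tx":0.1,"ty":-0.1,"tz":3.3,"wx":0,"wy":0,"wz":0,"claw":0.4},{"tx":0.1,"ty":-0.1,"tz":3.3,"wx":0,"wy":0,"wz":0,"claw":0},{"tx":0.1,"ty":-0.1,"tz":3.3,"wx":0,"wy":0,"wz":0,"claw":0},{"tx":0.1,"ty":-0.1,"tz":3.3,"wx":0,"wy":0,"wz":0,"claw":0},{"tx":0.1,"ty":-0.1,"tz":3.3,"wx":0,"wy":0,"wz":0,"claw":0},{"tx":0.1,"ty":-0.1,"tz":3.3,"wx":0,"wy":0,"wz":0,"claw":0},{"tx":0.1,"ty":-0.1,"tz":3.3,"wx":0,"wy":0,"wz":0,"claw":0}]' 40;python3 - <<'E'
from h import *
print(phi());go([.5163,-.0032,.0625],-13.7)
E
```

```text
clock: 3.93
position: [0.519, -0.0016, 0.0663]
ee_rot: [-3.119, 0.374, -0.002]
force: [-1.0, -0.1, 6.6]
width: 0.129
-13.681835716004933
t cm [-0.22  0.22  0.37] w deg [-0.01 -0.07  0.02]
```

```bash
python3 -m handwheel '[{"tx":0,"ty":0,"tz":0,"wx":0,"wy":0,"wz":-5.5,"claw":0},{"tx":0,"ty":0,"tz":0,"wx":0,"wy":0,"wz":-11,"claw":0},{"tx":0,"ty":0,"tz":0,"wx":0,"wy":0,"wz":-17,"claw":0},{"tx":0,"ty":0,"tz":0,"wx":0,"wy":0,"wz":-23,"claw":0},{"tx":0,"ty":0,"tz":0,"wx":0,"wy":0,"wz":-29,"claw":0},{"tx":0,"ty":0,"tz":0,"wx":0,"wy":0,"wz":-35,"claw":0},{"tx":0,"ty":0,"tz":0,"wx":0,"wy":0,"wz":-41,"claw":0},{"tx":0,"ty":0,"tz":0,"wx":0,"wy":0,"wz":-47,"claw":0},{"tx":0,"ty":0,"tz":0,"wx":0,"wy":0,"wz":-53,"claw":0},{"tx":0,"ty":0,"tz":0,"wx":0,"wy":0,"wz":-59,"claw":0},{"tx":0,"ty":0,"tz":0,"wx":0,"wy":0,"wz":-64,"claw":0},{"tx":0,"ty":0,"tz":0,"wx":0,"wy":0,"wz":-64,"claw":0}]';python3 - <<'E'
from h import *
print(phi(),sensors.observe()["ft_torque"])
vision.get_image("scene")
im,_=vision.get_image("scene");cv2.imwrite("pics/s2.png",cv2.resize(im[150:330,230:470],None,fx=3,fy=3))
print(phi())
E
```

```text
clock: 4.93
position: [0.5192, -0.0009, 0.0663]
ee_rot: [2.84, 1.344, 0.003]
force: [0.1, 2.6, 6.5]
width: 0.125
50.64510917189962 [0.36108942 0.15882381 0.02911127]
50.361550260597674
```

View pics/s2.png

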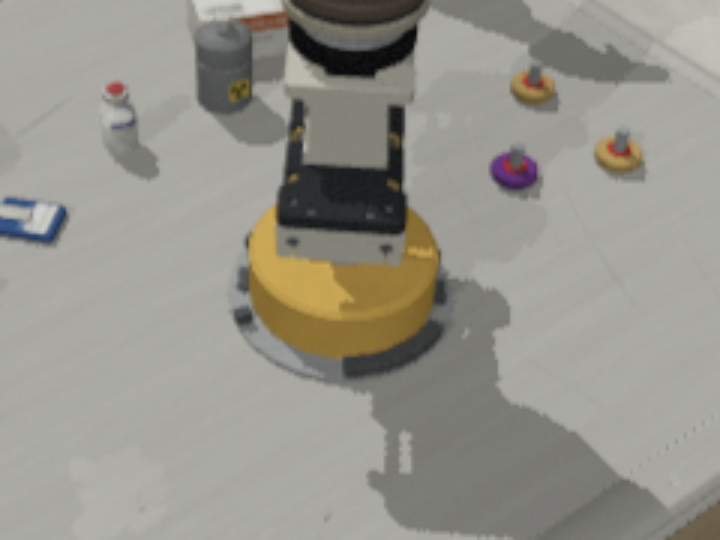

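The cover has turned; a tab is visible at about (243,278), free of the lugs and just short of the stop at (243,315). I lift slowly and watch the force.

```bash
python3 -m handwheel '[{"tx":0,"ty":0,"tz":-0.3,"wx":0,"wy":0,"wz":0,"claw":0},{"tx":0,"ty":0,"tz":-0.6,"wx":0,"wy":0,"wz":0,"claw":0},{"tx":0,"ty":0,"tz":-1,"wx":0,"wy":0,"wz":0,"claw":0}]'
python3 -m handwheel '[{"tx":0,"ty":0,"tz":-1,"wx":0,"wy":0,"wz":0,"claw":0},{"tx":0,"ty":0,"tz":-2.5,"wx":0,"wy":0,"wz":0,"claw":0},{"tx":0,"ty":0,"tz":-4,"wx":0,"wy":0,"wz":0,"claw":0},{"tx":0,"ty":0,"tz":-6,"wx":0,"wy":0,"wz":0,"claw":0},{"tx":0,"ty":0,"tz":-7.5,"wx":0,"wy":0,"wz":0,"claw":0},{"tx":0,"ty":0,"tz":-7.5,"wx":0,"wy":0,"wz":0,"claw":0}]'
python3 - <<'E'
from h import *
s=sensors.observe()
im,_=vision.get_image("scene");cv2.imwrite("pics/s3.png",im)
print(phi());go([.46,.21,.14],None)
E
```

```text
clock: 5.28
position: [0.518, -0.0013, 0.0754]
ee_rot: [-2.843, -1.336, 0.001]
force: [-0.8, 1.6, -4.6]
width: 0.122
clock: 5.78
position: [0.5201, -0.0015, 0.1538]
ee_rot: [2.842, 1.334, 0.007]
force: [1.2, 0.6, -2.5]
width: 0.126
50.29042703037664
t cm [ 12.49 -18.1    1.18] w deg [0. 0. 0.]
```

View pics/s3.png

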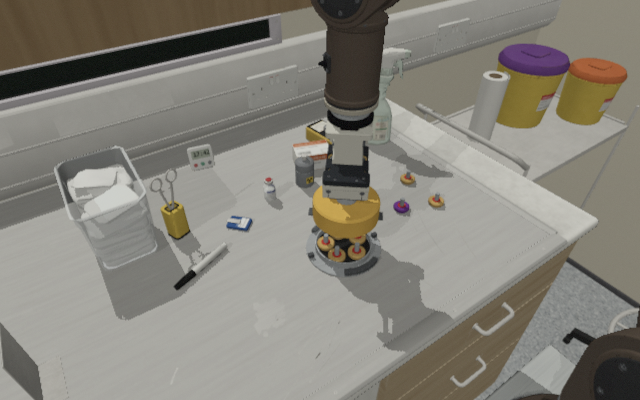

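```bash
python3 -m handwheel '[{"tx":3,"ty":-4,"tz":0,"wx":0,"wy":0,"wz":0,"claw":0},{"tx":5.5,"ty":-8,"tz":0.5,"wx":0,"wy":0,"wz":0,"claw":0},{"tx":8,"ty":-11.5,"tz":2,"wx":0,"wy":0,"wz":0,"claw":0},{"tx":10,"ty":-15,"tz":4,"wx":0,"wy":0,"wz":0,"claw":0},{"tx":12.5,"ty":-18,"tz":6,"wx":0,"wy":0,"wz":0,"claw":0},{"tx":12.5,"ty":-18,"tz":7,"wx":0,"wy":0,"wz":0,"claw":0},{"tx":12.5,"ty":-18,"tz":7,"wx":0,"wy":0,"wz":0,"claw":0},{"tx":12.5,"ty":-18,"tz":7,"wx":0,"wy":0,"wz":0,"claw":0}]'
python3 - <<'E'
from h import *
go([.46,.21,.0615],50)
E
```

```text
clock: 6.5
position: [0.4578, 0.2102, 0.0786]
ee_rot: [-2.841, -1.341, 0.006]
force: [-0.1, -1.0, -3.0]
width: 0.124
t cm [0.13 0.19 1.71] w deg [-0.11  0.2   0.52]
```

```bash
python3 -m handwheel '[{"tx":0,"ty":0,"tz":0.6,"wx":0,"wy":0,"wz":0,"claw":0},{"tx":0,"ty":0,"tz":1.1,"wx":0,"wy":0,"wz":0,"claw":0},{"tx":0,"ty":0,"tz":1.5,"wx":0,"wy":0,"wz":0,"claw":0},{"tx":0,"ty":0,"tz":1.8,"wx":0,"wy":0,"wz":0,"claw":0},{"tx":0,"ty":0,"tz":1.8,"wx":0,"wy":0,"wz":0,"claw":0}]'
```

```text
clock: 6.92
position: [0.4601, 0.2086, 0.0624]
ee_rot: [2.844, 1.333, -0.0]
force: [-0.1, 0.3, -2.3]
width: 0.126
```

```bash
python3 -m handwheel '[{"tx":0,"ty":0,"tz":0.15,"wx":0,"wy":0,"wz":0,"claw":0},{"tx":0,"ty":0,"tz":0.2,"wx":0,"wy":0,"wz":0,"claw":0},{"tx":0,"ty":0,"tz":0.2,"wx":0,"wy":0,"wz":0,"claw":0}]';python3 -m handwheel '[{"tx":0,"ty":0,"tz":0.2,"wx":0,"wy":0,"wz":0,"claw":0.3},{"tx":0,"ty":0,"tz":0.2,"wx":0,"wy":0,"wz":0,"claw":0.4},{"tx":0,"ty":0,"tz":0.2,"wx":0,"wy":0,"wz":0,"claw":0.5},{"tx":0,"ty":0,"tz":-2,"wx":0,"wy":0,"wz":0,"claw":0.5},{"tx":0,"ty":0,"tz":-5,"wx":0,"wy":0,"wz":0,"claw":0.5},{"tx":0,"ty":0,"tz":-8,"wx":0,"wy":0,"wz":0,"claw":0.5},{"tx":0,"ty":0,"tz":-8,"wx":0,"wy":0,"wz":0,"claw":0.5}]'
python3 - <<'E'
from h import *
K,T=cam("scene")
im,d=vision.get_image("scene");cv2.imwrite("pics/s4.png",im);P=cloud(d,K,T)
q=P[(P[...,2]>.035)&(P[...,2]<.075)&(np.hypot(P[...,0]-.46,P[...,1]-.21)<.07)&(d>0)]
t=q[q[:,2]>.056];print(np.median(t,0),np.percentile(t[:,2],90)); f=q[(abs(q[:,2]-.042)<.007)];A=np.c_[f[:,:2],np.ones(len(f))];print(len(f))
print(phi());go([.49,-.03,.25],-13.7)
E
```

```text
clock: 7.17
position: [0.4602, 0.2087, 0.0622]
ee_rot: [2.843, 1.333, 0.002]
force: [-6.3, -6.3, 26.3]
width: 0.129
clock: 7.75
position: [0.4622, 0.2115, 0.1452]
ee_rot: [-2.843, -1.335, -0.012]
force: [0.2, 0.5, -0.7]
width: 0.498
[0.45375011 0.20786917 0.06317836] 0.06476835588100394
2912
50.284248206763905
t cm [-16.64  17.59 -10.74] w deg [-4.000e-02 -3.400e-01  6.398e+01]
```

View pics/s4.png

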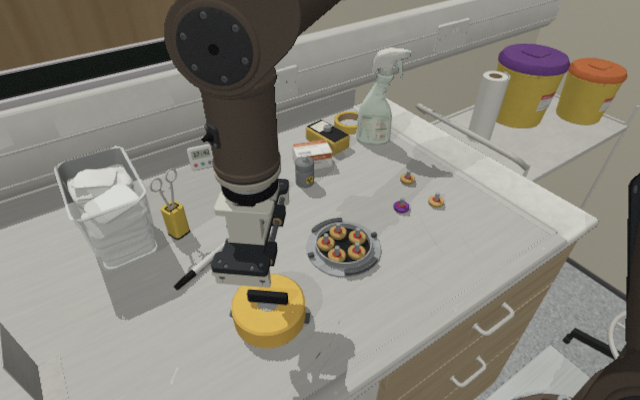

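Run:
```python
from h import *
go([.534,.018,.20],50)
```

```text
t cm [-10.16  17.9   -5.71] w deg [ 0.14 -0.3   0.28]
```

```bash
python3 -m handwheel '[{"tx":-10.2,"ty":17.9,"tz":-5.7,"wx":0,"wy":0,"wz":0.3,"claw":0.5},{"tx":-10.2,"ty":17.9,"tz":-5.7,"wx":0,"wy":0,"wz":0.3,"claw":0.5},{"tx":-10.2,"ty":17.9,"tz":-5.7,"wx":0,"wy":0,"wz":0.3,"claw":0.5},{"tx":-10.2,"ty":17.9,"tz":-5.7,"wx":0,"wy":0,"wz":0.3,"claw":0.5},{"tx":-10.2,"ty":17.9,"tz":-5.7,"wx":0,"wy":0,"wz":0.3,"claw":0.4},{"tx":-10.2,"ty":17.9,"tz":-5.7,"wx":0,"wy":0,"wz":0.3,"claw":0.3},{"tx":-10.2,"ty":17.9,"tz":-5.7,"wx":0,"wy":0,"wz":0.3,"claw":0.3},{"tx":-10.2,"ty":17.9,"tz":-5.7,"wx":0,"wy":0,"wz":0.3,"claw":0.3},{"tx":-10.2,"ty":17.9,"tz":-5.7,"wx":0,"wy":0,"wz":0.3,"claw":0.3},{"tx":-10.2,"ty":17.9,"tz":-5.7,"wx":0,"wy":0,"wz":0.3,"claw":0.3}]'
cat >> h.py <<'E'
def rect(im,K,T,c,half,z,n=600):
    """top view of plane z: up = +x world, left = +y world"""
    Ti=np.linalg.inv(T); g=np.linspace(-half,half,n)
    X=c[0]-g[:,None]+0*g[None,:]; Y=c[1]-g[None,:]+0*g[:,None]
    p=np.stack([X,Y,np.full_like(X,z)],-1)@Ti[:3,:3].T+Ti[:3,3]
    return cv2.remap(im,(K[0,0]*p[...,0]/p[...,2]+K[0,2]).astype(np.float32),(K[1,1]*p[...,1]/p[...,2]+K[1,2]).astype(np.float32),cv2.INTER_LINEAR)
def shot(name,n="wrist"):
    s=sensors.observe();K,T=cam(n,s);im,d=vision.get_image(n);cv2.imwrite(f"pics/{name}.png",im);np.savez(f"/tmp/{name}.npz",d=d,T=T,K=K);return im,d,K,T
def knobs(d,K,T,c=(.5163,-.0032),rmax=.05,zlo=.0315,zhi=.041):
    """knob tops: clusters of points near z .036"""
    P=cloud(d,K,T); m=(d>0)&(P[...,2]>zlo)&(P[...,2]<zhi)&(np.hypot(P[...,0]-c[0],P[...,1]-c[1])<rmax)
    n,l=cv2.connectedComponents(m.astype(np.uint8)); o=[]
    for i in range(1,n):
        q=P[l==i]
        if len(q)<12: continue
        (x,y),r=cv2.minEnclosingCircle(q[:,:2].astype(np.float32)); mm=(q[:,:2].min(0)+q[:,:2].max(0))/2
        o.append([*q[:,:2].mean(0),q[:,2].max(),len(q),r,*np.median(q,0)])
    return np.array(o)
E
python3 - <<'E'
from h import *
im,d,K,T=shot("w3"); print(sensors.observe()["clock"])
k=knobs(d,K,T);np.set_printoptions(precision=4,suppress=True);print(k)
cv2.imwrite("pics/w3r.png",rect(im,K,T,(.5163,-.0032),.08,.036))
E
```

```text
clock: 8.63
position: [0.5316, 0.0186, 0.1968]
ee_rot: [-2.844, -1.332, 0.001]
force: [-0.7, -0.1, -0.4]
width: 0.302
8.6833
[[  0.5378   0.0264   0.038  103.       0.0048   0.5379   0.0265   0.0364]
 [  0.5495  -0.0133   0.0377 101.       0.005    0.5496  -0.0131   0.0363]
 [  0.498    0.0276   0.0381  98.       0.0044   0.4981   0.0276   0.0364]
 [  0.4836  -0.0112   0.0378  96.       0.0049   0.4838  -0.0111   0.0362]
 [  0.5151  -0.0384   0.0377  96.       0.0048   0.515   -0.0383   0.0362]]
```

View pics/w3.png

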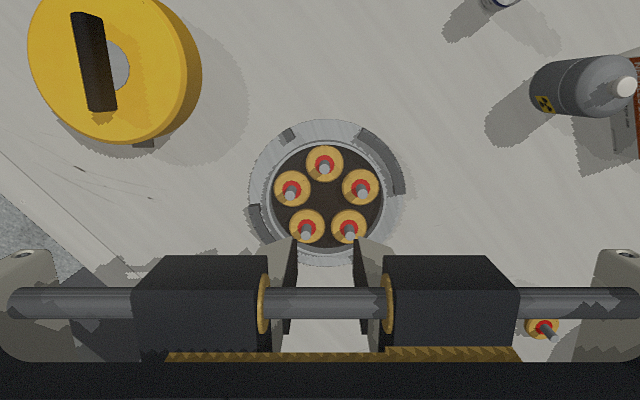

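View pics/w3r.png

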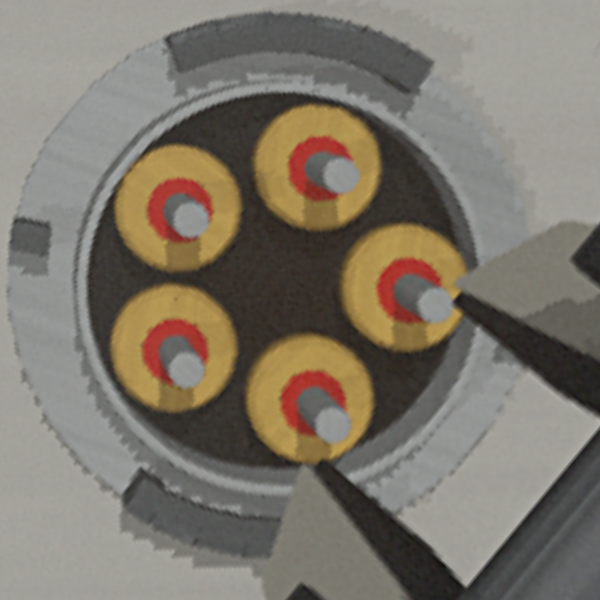

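Run:
```python
from h import *
np.set_printoptions(precision=4,suppress=True)
z=np.load("/tmp/w3.npz");im=cv2.imread("pics/w3.png")
k=knobs(z["d"],z["K"],z["T"])[:,:2]
A=np.c_[2*k,np.ones(5)];s=np.linalg.lstsq(A,(k**2).sum(1),rcond=None)[0];c=s[:2];print("centre",c,np.sqrt(s[2]+c@c))
# rim via depth: points z .015-.021 radius .05-.062
P=cloud(z["d"],z["K"],z["T"]);m=(abs(P[...,2]-.018)<.003)&(abs(np.hypot(P[...,0]-c[0],P[...,1]-c[1])-.057)<.004)
q=P[m][:,:2]
A=np.c_[2*q,np.ones(len(q))];s=np.linalg.lstsq(A,(q**2).sum(1),rcond=None)[0];print("rim",s[:2],np.sqrt(s[2]+s[:2]@s[:2]),len(q), np.median(P[m][:,2]))
for cc in (c,s[:2]):
    a=np.degrees(np.arctan2(k[:,1]-cc[1],k[:,0]-cc[0]));o=np.argsort(a);print(a[o],np.hypot(*(k-cc).T)[o],np.diff(np.r_[a[o],a[o][0]+360]))
```

```text
centre [ 0.5169 -0.0024] 0.03518124018017951
rim [ 0.5157 -0.0027] 0.05669025271778058 1197 0.018297344607523303
[-165.0932  -92.9335  -18.599    53.9605  122.2676] [0.0344 0.0361 0.0344 0.0355 0.0354] [72.1597 74.3345 72.5595 68.3072 72.6392]
[-165.1261  -90.9956  -17.4367   52.7253  120.2722] [0.0332 0.0357 0.0354 0.0365 0.0351] [74.1305 73.5589 70.162  67.5469 74.6016]
```

Run:
```python
from h import *
print(phi());go([.5497,-.0132,.075],86)
```

```text
50.17455655075703
t cm [-1.27  3.42 12.19] w deg [ -0.05   0.   -35.83]
```

```bash
python3 -m handwheel '[{"tx":-1.3,"ty":3.4,"tz":3,"wx":0,"wy":0,"wz":-36,"claw":0.3},{"tx":-1.3,"ty":3.4,"tz":6,"wx":0,"wy":0,"wz":-36,"claw":0.3},{"tx":-1.3,"ty":3.4,"tz":9,"wx":0,"wy":0,"wz":-36,"claw":0.3},{"tx":-1.3,"ty":3.4,"tz":11,"wx":0,"wy":0,"wz":-36,"claw":0.3},{"tx":-1.3,"ty":3.4,"tz":12.2,"wx":0,"wy":0,"wz":-36,"claw":0.3},{"tx":-1.3,"ty":3.4,"tz":12.2,"wx":0,"wy":0,"wz":-36,"claw":0.3},{"tx":-1.3,"ty":3.4,"tz":12.2,"wx":0,"wy":0,"wz":-36,"claw":0.3},{"tx":-1.3,"ty":3.4,"tz":12.2,"wx":0,"wy":0,"wz":-36,"claw":0.3}]';python3 - <<'E'
from h import *
print(phi());go([.5497,-.0132,.035],86)
E
```

```text
clock: 9.35
position: [0.5506, -0.0142, 0.0763]
ee_rot: [2.3, 2.139, 0.002]
force: [0.6, -0.1, -0.8]
width: 0.299
85.8396827130863
t cm [ 0.09 -0.1   4.13] w deg [ 0.06 -0.03 -0.16]
```

```bash
python3 -m handwheel '[{"tx":0.1,"ty":-0.1,"tz":2,"wx":0,"wy":0,"wz":0,"claw":0.3},{"tx":0.1,"ty":-0.1,"tz":3.6,"wx":0,"wy":0,"wz":0,"claw":0.3},{"tx":0.1,"ty":-0.1,"tz":4.1,"wx":0,"wy":0,"wz":0,"claw":0.3},{"tx":0.1,"ty":-0.1,"tz":4.1,"wx":0,"wy":0,"wz":0,"claw":0.3}]';python3 -m handwheel '[{"tx":0,"ty":0,"tz":0,"wx":0,"wy":0,"wz":0,"claw":0.05},{"tx":0,"ty":0,"tz":0,"wx":0,"wy":0,"wz":0,"claw":0.05},{"tx":0,"ty":0,"tz":0,"wx":0,"wy":0,"wz":0,"claw":0.05},{"tx":0,"ty":0,"tz":0,"wx":0,"wy":0,"wz":0,"claw":0.05},{"tx":0,"ty":0,"tz":0,"wx":0,"wy":0,"wz":0,"claw":0.05}]' 20
python3 - <<'E'
from h import *
s=sensors.observe();print(phi(s),s["position"])
c=np.array([.5163,-.0028]);p=s["position"][:2]-c;r=np.hypot(*p);a=np.degrees(np.arctan2(p[1],p[0]));print(r,a)
Rt=R.from_rotvec(s["ee_rot"])
for i in range(1,8):
    aa=a+(12-a)*i/7; rr=r+(.0365-r)*i/7; t=np.array([c[0]+rr*np.cos(np.radians(aa)),c[1]+rr*np.sin(np.radians(aa)),s["position"][2]]); print(round(aa,1),np.round(Rt.inv().apply(t-s["position"])*100,2))
E
```

```text
clock: 9.68
position: [0.549, -0.0138, 0.0344]
ee_rot: [2.299, 2.141, -0.001]
force: [-0.7, -0.2, -0.6]
width: 0.299
clock: 10.1
position: [0.5498, -0.0138, 0.0353]
ee_rot: [2.297, 2.142, 0.002]
force: [0.1, -0.7, 7.0]
width: 0.095
85.99895421250145 [ 0.54980115 -0.01384197  0.03533512]
0.035273960210125 -18.242207462726896
-13.9 [0.26 0.07 0.  ]
-9.6 [0.52 0.13 0.  ]
-5.3 [0.79 0.16 0.  ]
-1.0 [1.06 0.17 0.  ]
3.4 [1.33 0.17 0.  ]
7.7 [1.6  0.14 0.  ]
12.0 [1.87 0.09 0.  ]
```

```bash
python3 -m handwheel '[{"tx":0.26,"ty":0.07,"tz":0,"wx":0,"wy":0,"wz":0,"claw":0.05},{"tx":0.52,"ty":0.13,"tz":0,"wx":0,"wy":0,"wz":0,"claw":0.05},{"tx":0.79,"ty":0.16,"tz":0,"wx":0,"wy":0,"wz":0,"claw":0.05},{"tx":1.06,"ty":0.17,"tz":0,"wx":0,"wy":0,"wz":0,"claw":0.05},{"tx":1.33,"ty":0.17,"tz":0,"wx":0,"wy":0,"wz":0,"claw":0.05},{"tx":1.6,"ty":0.14,"tz":0,"wx":0,"wy":0,"wz":0,"claw":0.05},{"tx":1.78,"ty":0.1,"tz":0,"wx":0,"wy":0,"wz":0,"claw":0.05},{"tx":1.78,"ty":0.1,"tz":0,"wx":0,"wy":0,"wz":0,"claw":0.05}]'
python3 - <<'E'
from h import *
im,d,K,T=shot("s5","scene");cv2.imwrite("pics/s5c.png",cv2.resize(im[190:290,290:400],None,fx=5,fy=5))
E
```

```text
clock: 10.77
position: [0.5523, 0.0041, 0.0353]
ee_rot: [2.296, 2.142, 0.002]
force: [-0.1, -0.1, 5.9]
width: 0.096
```

View pics/s5c.png

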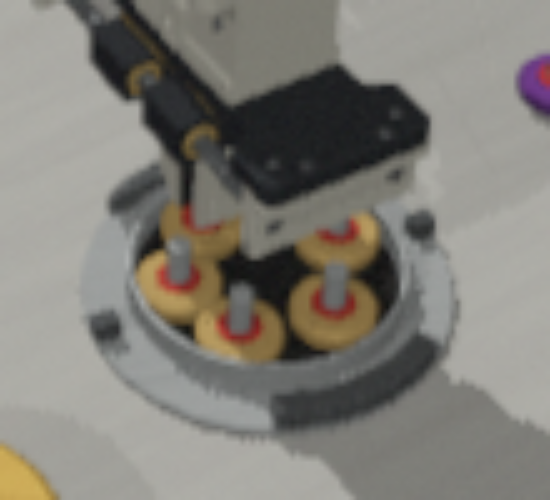

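The crop shows S1 (held) dragged up against its neighbour, and all the discs flat. Next I release and go to the source at −93°.

```bash
python3 -m handwheel '[{"tx":0,"ty":0,"tz":0,"wx":0,"wy":0,"wz":0,"claw":0.3},{"tx":0,"ty":0,"tz":0,"wx":0,"wy":0,"wz":0,"claw":0.3},{"tx":0,"ty":0,"tz":0,"wx":0,"wy":0,"wz":0,"claw":0.3},{"tx":0,"ty":0,"tz":-2,"wx":0,"wy":0,"wz":0,"claw":0.3},{"tx":0,"ty":0,"tz":-5,"wx":0,"wy":0,"wz":0,"claw":0.3},{"tx":0,"ty":0,"tz":-6,"wx":0,"wy":0,"wz":7,"claw":0.3}]'
python3 - <<'E'
from h import *
print(phi());go([.5150,-.0384,.09],-10)
E
```

```text
clock: 11.32
position: [0.5523, 0.0042, 0.097]
ee_rot: [2.421, 2.001, 0.003]
force: [0.9, 0.3, -1.0]
width: 0.3
79.15663278872627
t cm [-4.88 -2.86  0.68] w deg [ 4.000e-02 -1.300e-01  8.916e+01]
```

```bash
python3 -m handwheel '[{"tx":-4.9,"ty":-2.9,"tz":0.5,"wx":0,"wy":0,"wz":89,"claw":0.3},{"tx":-4.9,"ty":-2.9,"tz":0.5,"wx":0,"wy":0,"wz":89,"claw":0.3},{"tx":-4.9,"ty":-2.9,"tz":0.5,"wx":0,"wy":0,"wz":89,"claw":0.3},{"tx":-4.9,"ty":-2.9,"tz":0.5,"wx":0,"wy":0,"wz":89,"claw":0.3},{"tx":-4.9,"ty":-2.9,"tz":0.5,"wx":0,"wy":0,"wz":89,"claw":0.3},{"tx":-4.9,"ty":-2.9,"tz":0.5,"wx":0,"wy":0,"wz":89,"claw":0.3},{"tx":-4.9,"ty":-2.9,"tz":0.5,"wx":0,"wy":0,"wz":89,"claw":0.3},{"tx":-4.9,"ty":-2.9,"tz":0.5,"wx":0,"wy":0,"wz":89,"claw":0.3},{"tx":-4.9,"ty":-2.9,"tz":0.5,"wx":0,"wy":0,"wz":89,"claw":0.3},{"tx":-4.9,"ty":-2.9,"tz":0.5,"wx":0,"wy":0,"wz":89,"claw":0.3},{"tx":-4.9,"ty":-2.9,"tz":0.5,"wx":0,"wy":0,"wz":89,"claw":0.3},{"tx":-4.9,"ty":-2.9,"tz":0.5,"wx":0,"wy":0,"wz":89,"claw":0.3}]'
python3 -m handwheel '[{"tx":0,"ty":0,"tz":0,"wx":0,"wy":0,"wz":3,"claw":0.3},{"tx":0,"ty":0,"tz":0,"wx":0,"wy":0,"wz":3,"claw":0.3}]'
python3 - <<'E'
from h import *
np.set_printoptions(precision=4,suppress=True)
im,d,K,T=shot("w4");cv2.imwrite("pics/w4r.png",rect(im,K,T,(.5163,-.0028),.08,.036,500));print(knobs(d,K,T)[:,:5])
print(phi());go([.5150,-.0384,.035],-10)
E
```

```text
clock: 12.32
position: [0.5134, -0.0388, 0.0893]
ee_rot: [-3.135, 0.199, 0.0]
force: [-0.3, 0.8, -0.3]
width: 0.301
clock: 12.48
position: [0.5134, -0.0386, 0.0893]
ee_rot: [3.129, -0.275, -0.0]
force: [0.1, 0.8, -0.3]
width: 0.296
[[  0.5523   0.0032   0.0381 250.       0.0052]
 [  0.5302   0.0312   0.0379 242.       0.0049]
 [  0.5158  -0.0393   0.038  224.       0.005 ]]
-9.833705493098588
t cm [ 0.15 -0.05  5.43] w deg [0.02 0.01 0.17]
```

View pics/w4r.png

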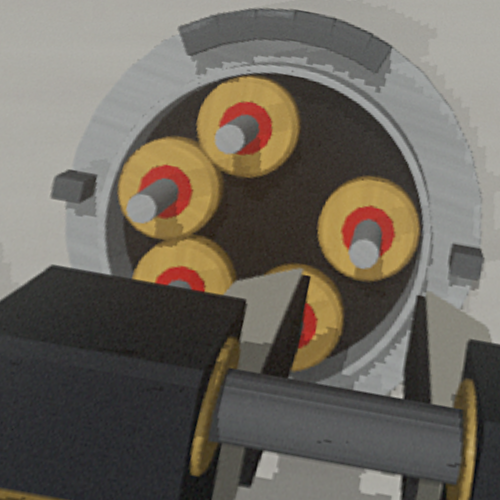

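S1, S2 and S3 are crowded together in the rectified view, and the fingers straddle S5. Descend and grip.

```bash
python3 -m handwheel '[{"tx":0.2,"ty":0,"tz":2,"wx":0,"wy":0,"wz":0,"claw":0.3},{"tx":0.2,"ty":0,"tz":4.2,"wx":0,"wy":0,"wz":0,"claw":0.3},{"tx":0.2,"ty":0,"tz":5.4,"wx":0,"wy":0,"wz":0,"claw":0.3},{"tx":0.2,"ty":0,"tz":5.4,"wx":0,"wy":0,"wz":0,"claw":0.3},{"tx":0.2,"ty":0,"tz":5.4,"wx":0,"wy":0,"wz":0,"claw":0.05},{"tx":0.2,"ty":0,"tz":5.4,"wx":0,"wy":0,"wz":0,"claw":0.05},{"tx":0.2,"ty":0,"tz":5.4,"wx":0,"wy":0,"wz":0,"claw":0.05},{"tx":0.2,"ty":0,"tz":5.4,"wx":0,"wy":0,"wz":0,"claw":0.05},{"tx":0.2,"ty":0,"tz":5.4,"wx":0,"wy":0,"wz":0,"claw":0.05}]' 20
python3 - <<'E'
from h import *
s=sensors.observe();print(phi(s),s["position"])
c=np.array([.5163,-.0028]);p=s["position"][:2]-c;r=np.hypot(*p);a=np.degrees(np.arctan2(p[1],p[0]));print(r,a)
Rt=R.from_rotvec(s["ee_rot"])
for i in range(1,8):
    aa=a+(-121-a)*i/7; rr=r+(.0365-r)*i/7; t=np.array([c[0]+rr*np.cos(np.radians(aa)),c[1]+rr*np.sin(np.radians(aa)),s["position"][2]]); print(round(aa,1),np.round(Rt.inv().apply(t-s["position"])*100,2))
E
```

```text
clock: 13.28
position: [0.5162, -0.0389, 0.0363]
ee_rot: [-3.13, 0.271, -0.003]
force: [-0.4, 0.6, 5.3]
width: 0.099
-9.90437962476154 [ 0.51618539 -0.03892964  0.03625881]
0.0361298249529609 -90.18175851671103
-94.6 [-0.27  0.04 -0.  ]
-99.0 [-0.55  0.06 -0.  ]
-103.4 [-0.83  0.06 -0.  ]
-107.8 [-1.11  0.04 -0.  ]
-112.2 [-1.38 -0.01 -0.  ]
-116.6 [-1.66 -0.07 -0.  ]
-121.0 [-1.92 -0.16 -0.  ]
```

```bash
python3 -m handwheel '[{"tx":-0.27,"ty":0.04,"tz":0,"wx":0,"wy":0,"wz":0,"claw":0.05},{"tx":-0.55,"ty":0.06,"tz":0,"wx":0,"wy":0,"wz":0,"claw":0.05},{"tx":-0.83,"ty":0.06,"tz":0,"wx":0,"wy":0,"wz":0,"claw":0.05},{"tx":-1.11,"ty":0.04,"tz":0,"wx":0,"wy":0,"wz":0,"claw":0.05},{"tx":-1.38,"ty":-0.01,"tz":0,"wx":0,"wy":0,"wz":0,"claw":0.05},{"tx":-1.66,"ty":-0.07,"tz":0,"wx":0,"wy":0,"wz":0,"claw":0.05},{"tx":-1.92,"ty":-0.16,"tz":0,"wx":0,"wy":0,"wz":0,"claw":0.05},{"tx":-1.92,"ty":-0.16,"tz":0,"wx":0,"wy":0,"wz":0,"claw":0.05}]'
python3 -m handwheel '[{"tx":0,"ty":0,"tz":0,"wx":0,"wy":0,"wz":0,"claw":0.25},{"tx":0,"ty":0,"tz":0,"wx":0,"wy":0,"wz":0,"claw":0.25},{"tx":0,"ty":0,"tz":0,"wx":0,"wy":0,"wz":0,"claw":0.25},{"tx":0,"ty":0,"tz":-2,"wx":0,"wy":0,"wz":0,"claw":0.3},{"tx":0,"ty":0,"tz":-5,"wx":0,"wy":0,"wz":0,"claw":0.3},{"tx":0,"ty":0,"tz":-9,"wx":0,"wy":0,"wz":0,"claw":0.4}]'
python3 - <<'E'
from h import *
s=sensors.observe();print(s["position"],phi());
# view pose over the worktop sources & tin gap
go([.55,-.13,.22],35)
E
```

```text
clock: 13.95
position: [0.4979, -0.0337, 0.0362]
ee_rot: [-3.129, 0.271, -0.004]
force: [1.8, 2.2, 6.4]
width: 0.099
clock: 14.45
position: [0.4944, -0.0345, 0.1241]
ee_rot: [3.129, -0.272, -0.01]
force: [1.5, 0.9, 0.8]
width: 0.337
[ 0.49437126 -0.03451502  0.12412238] -9.924164503846718
t cm [ 7.07  8.46 -9.62] w deg [ -0.08   0.36 -44.92]
```

```bash
python3 -m handwheel '[{"tx":3,"ty":3,"tz":-3,"wx":0,"wy":0,"wz":0,"claw":0.3},{"tx":5,"ty":6,"tz":-6,"wx":0,"wy":0,"wz":0,"claw":0.3},{"tx":6.7,"ty":9,"tz":-9.6,"wx":0,"wy":0,"wz":0,"claw":0.3},{"tx":6.7,"ty":10.5,"tz":-9.6,"wx":0,"wy":0,"wz":0,"claw":0.3},{"tx":6.7,"ty":10.5,"tz":-9.6,"wx":0,"wy":0,"wz":0,"claw":0.3},{"tx":6.7,"ty":10.5,"tz":-9.6,"wx":0,"wy":0,"wz":0,"claw":0.3}]'
python3 - <<'E'
from h import *
np.set_printoptions(precision=4,suppress=True)
im,d,K,T=shot("w5")
print(sensors.observe()["position"],phi())
k=knobs(d,K,T);print(k[:,:5]);c=np.array([.5163,-.0028]);q=k[:,:2]-c;print(np.degrees(np.arctan2(q[:,1],q[:,0])),np.hypot(*q.T))
print(knobs(d,K,T,(.52,-.23),.1,.0275,.037)[:,:5])
E
```

```text
clock: 14.95
position: [0.5446, -0.1518, 0.2218]
ee_rot: [3.128, -0.278, 0.001]
force: [-0.4, 0.1, -0.1]
width: 0.298
[ 0.5441 -0.1498  0.2209] -10.023400850481519
[[ 0.5522  0.0027  0.0377 94.      0.0052]
 [ 0.5304  0.0307  0.0383 93.      0.0052]
 [ 0.4975 -0.0361  0.0377 84.      0.0049]
 [ 0.4948  0.0266  0.0381 86.      0.0051]]
[   8.7646   67.2747 -119.4879  126.215 ] [0.0363 0.0364 0.0382 0.0364]
[[  0.6065  -0.2702   0.0342 104.       0.005 ]
 [  0.5385  -0.1864   0.034   82.       0.0049]
 [  0.5078  -0.2656   0.034   87.       0.005 ]]
```

View pics/w5.png

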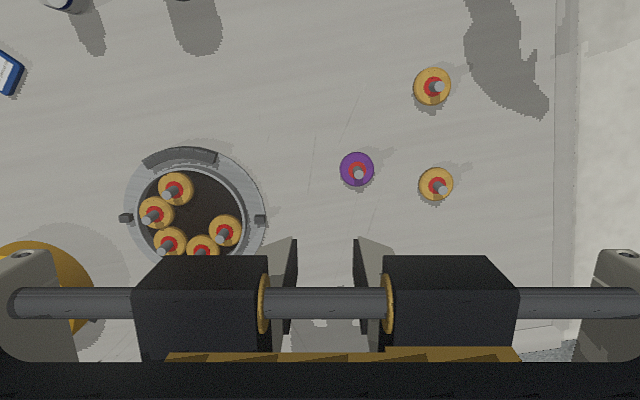

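The wrist view shows the five crowded from (176,188) round to (225,230), with a clear gap at the lower right of the tin. The brass sources are at (435,184) and (432,86); purple at (357,169) stays put.

Run:
```python
from h import *
print(phi());go([.5078,-.2645,.07],35);go([.5078,-.2645,.033],35)
```

```text
-10.023400850481519
t cm [-1.56 11.93 15.09] w deg [-2.000e-02  6.000e-02 -4.502e+01]
t cm [-1.56 11.93 18.79] w deg [-2.000e-02  6.000e-02 -4.502e+01]
```

```bash
python3 -m handwheel '[{"tx":-1.6,"ty":11.9,"tz":3,"wx":0,"wy":0,"wz":-45,"claw":0.4},{"tx":-1.6,"ty":11.9,"tz":6,"wx":0,"wy":0,"wz":-45,"claw":0.4},{"tx":-1.6,"ty":11.9,"tz":10,"wx":0,"wy":0,"wz":-45,"claw":0.4},{"tx":-1.6,"ty":11.9,"tz":13,"wx":0,"wy":0,"wz":-45,"claw":0.4},{"tx":-1.6,"ty":11.9,"tz":14,"wx":0,"wy":0,"wz":-45,"claw":0.4},{"tx":-1.6,"ty":11.9,"tz":14,"wx":0,"wy":0,"wz":-45,"claw":0.4},{"tx":-1.6,"ty":11.9,"tz":14,"wx":0,"wy":0,"wz":-45,"claw":0.4},{"tx":-1.6,"ty":11.9,"tz":14,"wx":0,"wy":0,"wz":-45,"claw":0.4},{"tx":-1.6,"ty":11.9,"tz":14,"wx":0,"wy":0,"wz":-45,"claw":0.4}]'
python3 - <<'E'
from h import *
np.set_printoptions(precision=4,suppress=True)
im,d,K,T=shot("w6")
print(knobs(d,K,T,(.5078,-.2645),.03,.0275,.037))
print(phi());go([.5078,-.2645,.033],35)
E
```

```text
clock: 15.75
position: [0.5081, -0.2621, 0.0806]
ee_rot: [-2.994, -0.946, 0.001]
force: [0.3, -0.4, -0.8]
width: 0.395
[[  0.5079  -0.2658   0.0341 232.       0.0037   0.508   -0.2658   0.0322]]
35.039673925795995
t cm [-0.16  0.13  4.81] w deg [-0.06  0.    0.04]
```

View pics/w6.png

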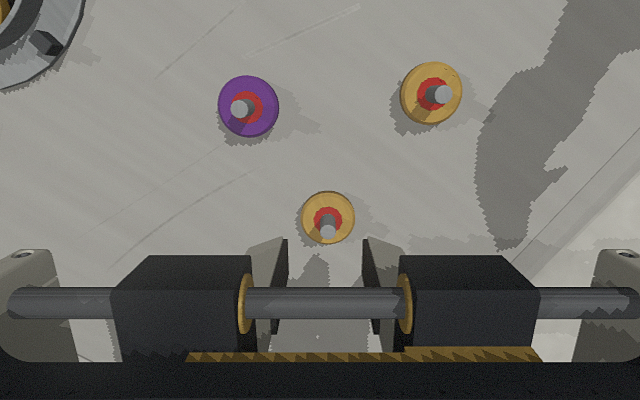

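```bash
python3 -m handwheel '[{"tx":-0.15,"ty":0.15,"tz":2,"wx":0,"wy":0,"wz":0,"claw":0.4},{"tx":-0.15,"ty":0.15,"tz":4.2,"wx":0,"wy":0,"wz":0,"claw":0.3},{"tx":-0.15,"ty":0.15,"tz":4.8,"wx":0,"wy":0,"wz":0,"claw":0.3},{"tx":-0.15,"ty":0.15,"tz":4.8,"wx":0,"wy":0,"wz":0,"claw":0.05},{"tx":-0.15,"ty":0.15,"tz":4.8,"wx":0,"wy":0,"wz":0,"claw":0.05},{"tx":-0.15,"ty":0.15,"tz":4.8,"wx":0,"wy":0,"wz":0,"claw":0.05},{"tx":-0.15,"ty":0.15,"tz":4.8,"wx":0,"wy":0,"wz":0,"claw":0.05},{"tx":-0.15,"ty":0.15,"tz":4.8,"wx":0,"wy":0,"wz":0,"claw":0.05}]' 25
python3 -m handwheel '[{"tx":0,"ty":0,"tz":-1.5,"wx":0,"wy":0,"wz":0,"claw":0.05},{"tx":0,"ty":0,"tz":-4,"wx":0,"wy":0,"wz":0,"claw":0.05},{"tx":0,"ty":0,"tz":-5,"wx":0,"wy":0,"wz":0,"claw":0.05},{"tx":0,"ty":0,"tz":-5,"wx":0,"wy":0,"wz":0,"claw":0.05}]'
python3 - <<'E'
from h import *
print(phi());go([.536,-.031,.083],35)
E
```

```text
clock: 16.47
position: [0.5089, -0.2659, 0.0345]
ee_rot: [2.994, 0.946, 0.002]
force: [0.3, 0.7, 4.2]
width: 0.098
clock: 16.8
position: [0.51, -0.2665, 0.0861]
ee_rot: [2.992, 0.945, 0.006]
force: [0.5, -0.1, -0.9]
width: 0.096
35.058786732573544
t cm [ 15.66 -17.78   0.27] w deg [ 0.26 -0.15  0.06]
```

```bash
python3 -m handwheel '[{"tx":2.5,"ty":-3,"tz":0,"wx":0,"wy":0,"wz":0,"claw":0.05},{"tx":5,"ty":-6,"tz":0,"wx":0,"wy":0,"wz":0,"claw":0.05},{"tx":7.5,"ty":-9,"tz":0,"wx":0,"wy":0,"wz":0,"claw":0.05},{"tx":10,"ty":-12,"tz":0.2,"wx":0,"wy":0,"wz":0,"claw":0.05},{"tx":12.5,"ty":-15,"tz":0.3,"wx":0,"wy":0,"wz":0,"claw":0.05},{"tx":14.5,"ty":-17,"tz":0.3,"wx":0,"wy":0,"wz":0,"claw":0.05},{"tx":15.7,"ty":-17.8,"tz":0.3,"wx":0,"wy":0,"wz":0,"claw":0.05},{"tx":15.7,"ty":-17.8,"tz":0.3,"wx":0,"wy":0,"wz":0,"claw":0.05},{"tx":15.7,"ty":-17.8,"tz":0.3,"wx":0,"wy":0,"wz":0,"claw":0.05}]'
python3 - <<'E'
from h import *
np.set_printoptions(precision=4,suppress=True)
im,d,K,T=shot("w7")
k=knobs(d,K,T);print(k[:,:5])
print(phi());go([.536,-.031,.050],35)
E
```

```text
clock: 17.55
position: [0.5341, -0.0291, 0.0797]
ee_rot: [-2.994, -0.95, 0.001]
force: [-0.1, -0.4, -0.8]
width: 0.094
[[  0.5526   0.0037   0.0383 262.       0.005 ]
 [  0.5307   0.0317   0.0382 278.       0.0027]
 [  0.4952   0.0275   0.0379 266.       0.005 ]]
35.07608158864698
t cm [0.16 0.16 2.97] w deg [-0.    0.07  0.08]
```

View pics/w7.png

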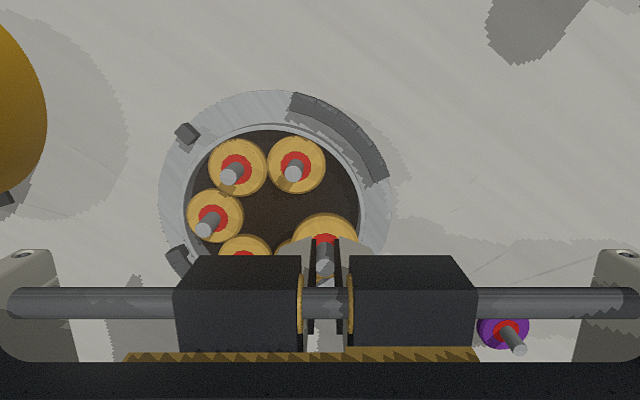

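Run:
```python
from h import *
z=np.load("/tmp/w7.npz");im=cv2.imread("pics/w7.png");K,T,d=z["K"],z["T"],z["d"]
P=cloud(d,K,T)
s=sensors.observe();Rc=R.from_rotvec(s["ee_rot"])
m=(abs(P[...,2]-.0565)<.004)&(np.arange(640)[None]>280)&(np.arange(640)[None]<370)&(np.arange(400)[:,None]<262)
b,r=im[...,0].astype(int),im[...,2].astype(int); m&=(r-b>60)
q=P[m];print(len(q),np.median(q[:,2]))
t=Rc.inv().apply(q-s["position"])*1000
# far edge per column
e=[]
for u in range(290,362,3):
    v=np.where(m[:,u])[0]
    if len(v): e.append(Rc.inv().apply(P[v[0],u]-s["position"])*1000)
e=np.array(e);A=np.c_[2*e[:,:2],np.ones(len(e))]
# fit centre with fixed r 18
from scipy.optimize import least_squares
f=least_squares(lambda c:np.hypot(*(e[:,:2]-c).T)-18,[0,0],loss="soft_l1");print("disc centre in tool mm",f.x,np.abs(f.fun).max())
```

```text
1297 0.05734940408154174
disc centre in tool mm [-0.79994213  0.25135591] 0.3054174687987903
```

```bash
python3 -m handwheel '[{"tx":0.13,"ty":0.26,"tz":1,"wx":0,"wy":0,"wz":0,"claw":0.05},{"tx":0.13,"ty":0.26,"tz":2,"wx":0,"wy":0,"wz":0,"claw":0.05},{"tx":0.13,"ty":0.26,"tz":2.4,"wx":0,"wy":0,"wz":0,"claw":0.05},{"tx":0.13,"ty":0.26,"tz":2.4,"wx":0,"wy":0,"wz":0,"claw":0.05}]'
python3 - <<'E'
from h import *
go([.5367,-.0305,.039],35)
im,d,K,T=shot("s7","scene");cv2.imwrite("pics/s7c.png",cv2.resize(im[190:290,290:400],None,fx=5,fy=5))
E
```

```text
clock: 17.93
position: [0.5356, -0.0323, 0.0546]
ee_rot: [-2.996, -0.944, 0.005]
force: [0.1, -0.1, -0.7]
width: 0.093
t cm [ 0.2  -0.08  1.56] w deg [-0.09  0.15 -0.  ]
```

View pics/s7c.png

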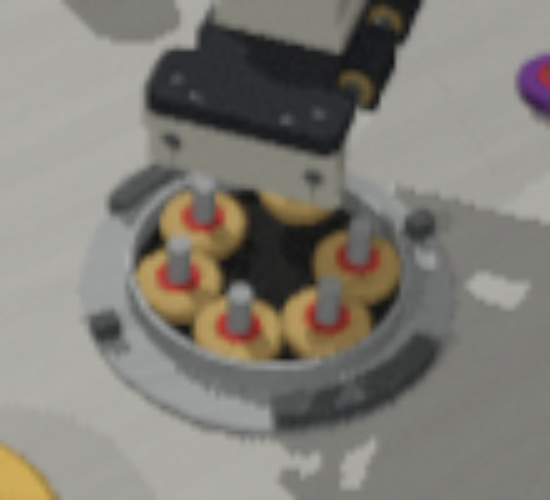

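The gap is clear and the held source is above it. Lowering.

```bash
python3 -m handwheel '[{"tx":0.1,"ty":0,"tz":0.5,"wx":0,"wy":0,"wz":0,"claw":0.05},{"tx":0.1,"ty":0,"tz":0.9,"wx":0,"wy":0,"wz":0,"claw":0.05},{"tx":0.1,"ty":0,"tz":0.9,"wx":0,"wy":0,"wz":0,"claw":0.05}]'; python3 -m handwheel '[{"tx":0,"ty":0,"tz":0.3,"wx":0,"wy":0,"wz":0,"claw":0.05},{"tx":0,"ty":0,"tz":0.3,"wx":0,"wy":0,"wz":0,"claw":0.05}]'; python3 -m handwheel '[{"tx":0,"ty":0,"tz":0.3,"wx":0,"wy":0,"wz":0,"claw":0.05},{"tx":0,"ty":0,"tz":0.4,"wx":0,"wy":0,"wz":0,"claw":0.05}]'
```

```text
clock: 18.23
position: [0.5374, -0.0307, 0.0467]
ee_rot: [-2.995, -0.947, 0.001]
force: [-0.5, -0.6, -0.9]
width: 0.093
clock: 18.4
position: [0.5376, -0.0307, 0.044]
ee_rot: [-2.995, -0.947, 0.0]
force: [-0.1, -0.1, -2.3]
width: 0.09
clock: 18.57
position: [0.5377, -0.0307, 0.0402]
ee_rot: [2.995, 0.947, -0.0]
force: [-1.0, -0.5, -0.3]
width: 0.098
```

```bash
python3 -m handwheel '[{"tx":0,"ty":0,"tz":0.2,"wx":0,"wy":0,"wz":0,"claw":0.05},{"tx":0,"ty":0,"tz":0.2,"wx":0,"wy":0,"wz":0,"claw":0.05}]'; python3 -m handwheel '[{"tx":0,"ty":0,"tz":0,"wx":0,"wy":0,"wz":0,"claw":0.25},{"tx":0,"ty":0,"tz":0,"wx":0,"wy":0,"wz":0,"claw":0.25},{"tx":0,"ty":0,"tz":0,"wx":0,"wy":0,"wz":0,"claw":0.25},{"tx":0,"ty":0,"tz":-2,"wx":0,"wy":0,"wz":0,"claw":0.25},{"tx":0,"ty":0,"tz":-5,"wx":0,"wy":0,"wz":0,"claw":0.3},{"tx":0,"ty":0,"tz":-9,"wx":0,"wy":0,"wz":0,"claw":0.3},{"tx":-2,"ty":3,"tz":-12,"wx":0,"wy":0,"wz":0,"claw":0.3}]'
python3 - <<'E'
from h import *
print(phi());go([.53,-.14,.22],-10)
im,d,K,T=shot("s8","scene");cv2.imwrite("pics/s8c.png",cv2.resize(im[190:290,290:400],None,fx=5,fy=5))
E
```

```text
clock: 18.73
position: [0.5379, -0.0307, 0.0385]
ee_rot: [2.995, 0.947, 0.001]
force: [-0.1, -0.6, 1.4]
width: 0.099
clock: 19.32
position: [0.5394, -0.0558, 0.1582]
ee_rot: [-2.988, -0.959, -0.006]
force: [2.2, 0.4, -0.5]
width: 0.297
35.59150832531047
t cm [-5.64  6.28 -6.22] w deg [-0.2  -0.21 45.59]
```

View pics/s8c.png

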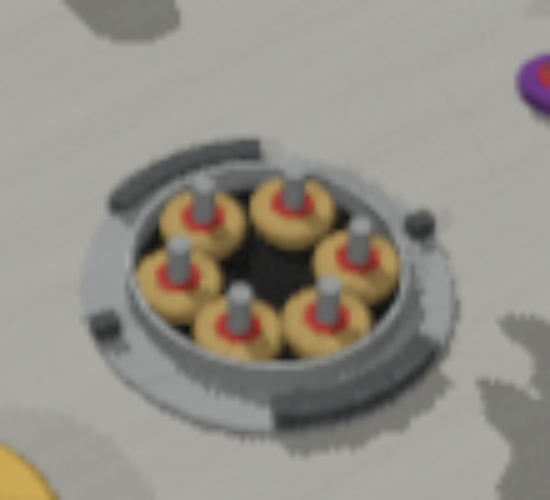

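Six now lie flat in the ring with the middle open. I measure the ring from above before fetching the last source.

```bash
python3 - <<'E'
from h import *
go([.545,.02,.21],35)
E
python3 -m handwheel '[{"tx":4.7,"ty":-5.8,"tz":-5.2,"wx":0,"wy":0,"wz":0,"claw":0.3},{"tx":4.7,"ty":-5.8,"tz":-5.2,"wx":0,"wy":0,"wz":0,"claw":0.3},{"tx":4.7,"ty":-5.8,"tz":-5.2,"wx":0,"wy":0,"wz":0,"claw":0.3},{"tx":4.7,"ty":-5.8,"tz":-5.2,"wx":0,"wy":0,"wz":0,"claw":0.3},{"tx":4.7,"ty":-5.8,"tz":-5.2,"wx":0,"wy":0,"wz":0,"claw":0.3}]'
python3 - <<'E'
from h import *
np.set_printoptions(precision=4,suppress=True)
im,d,K,T=shot("w8");print(sensors.observe()["position"],phi())
k=knobs(d,K,T);print(k[:,:5]);q=k[:,:2]
A=np.c_[2*q,np.ones(len(q))];s=np.linalg.lstsq(A,(q**2).sum(1),rcond=None)[0];c=s[:2];print("ring centre",c,np.sqrt(s[2]+c@c))
a=np.degrees(np.arctan2(*(q-c).T[::-1]));o=np.argsort(a);print(a[o],np.diff(a[o]),np.hypot(*(q-c).T)[o])
E
```

```text
t cm [ 5.33 -6.97 -4.8 ] w deg [ 0.42 -0.29  0.01]
clock: 19.78
position: [0.5436, 0.012, 0.2071]
ee_rot: [2.994, 0.948, 0.001]
force: [0.2, 0.3, -0.7]
width: 0.301
[0.5432 0.0109 0.2064] 35.06328889410636
[[ 0.5522  0.0041  0.0385 95.      0.0049]
 [ 0.5301  0.0322  0.0376 93.      0.0048]
 [ 0.4947  0.0279  0.0379 94.      0.005 ]
 [ 0.5372 -0.0321  0.0384 91.      0.0048]
 [ 0.4793 -0.0043  0.0386 77.      0.0051]
 [ 0.4973 -0.0349  0.0379 88.      0.005 ]]
ring centre [ 0.5159 -0.0023] 0.03698586068056418
[-176.8597 -119.6063  -54.4463    9.91     67.538   125.0766] [57.2535 65.1599 64.3564 57.6279 57.5387] [0.0366 0.0375 0.0367 0.0369 0.0373 0.0369]
```

View pics/w8.png

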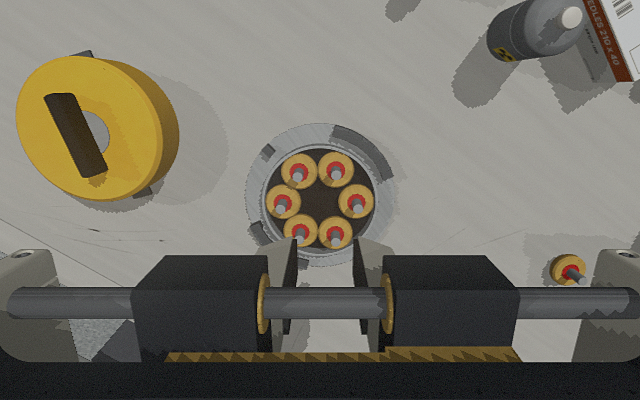

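Run:
```python
from h import *
for n in ["scene","side"]:
    K,T=cam(n);d=np.load(f"/tmp/{n}0.npy");P=cloud(d,K,T)
    q=P[(d>0)&(P[...,2]>.06)&(P[...,2]<.35)&(P[...,0]>.4)&(P[...,0]<.9)&(P[...,1]<-.1)&(P[...,1]>-.5)]
    print(n,len(q),np.percentile(q,[0,5,50,95],0).round(3))
print(phi());go([.607,-.2695,.08],66)
```

```text
scene 2012 [[ 0.747 -0.373  0.06 ]
 [ 0.76  -0.353  0.07 ]
 [ 0.78  -0.313  0.164]
 [ 0.811 -0.283  0.257]]
side 2120 [[ 0.751 -0.38   0.06 ]
 [ 0.762 -0.368  0.069]
 [ 0.788 -0.348  0.153]
 [ 0.819 -0.327  0.26 ]]
35.06328889410636
t cm [-10.87  26.61  12.66] w deg [-1.000e-02  7.000e-02 -3.094e+01]
```

```bash
python3 -m handwheel '[{"tx":-10.9,"ty":26.6,"tz":4,"wx":0,"wy":0,"wz":-31,"claw":0.3},{"tx":-10.9,"ty":26.6,"tz":4,"wx":0,"wy":0,"wz":-31,"claw":0.3},{"tx":-10.9,"ty":26.6,"tz":4,"wx":0,"wy":0,"wz":-31,"claw":0.3},{"tx":-10.9,"ty":26.6,"tz":4,"wx":0,"wy":0,"wz":-31,"claw":0.3},{"tx":-10.9,"ty":26.6,"tz":6,"wx":0,"wy":0,"wz":-31,"claw":0.3},{"tx":-10.9,"ty":26.6,"tz":8,"wx":0,"wy":0,"wz":-31,"claw":0.4},{"tx":-10.9,"ty":26.6,"tz":10,"wx":0,"wy":0,"wz":-31,"claw":0.4},{"tx":-10.9,"ty":26.6,"tz":12.6,"wx":0,"wy":0,"wz":-31,"claw":0.4},{"tx":-10.9,"ty":26.6,"tz":12.6,"wx":0,"wy":0,"wz":-31,"claw":0.4},{"tx":-10.9,"ty":26.6,"tz":12.6,"wx":0,"wy":0,"wz":-31,"claw":0.4},{"tx":-10.9,"ty":26.6,"tz":12.6,"wx":0,"wy":0,"wz":-31,"claw":0.4}]'
python3 - <<'E'
from h import *
np.set_printoptions(precision=4,suppress=True)
im,d,K,T=shot("w9");print(sensors.observe()["position"])
print(knobs(d,K,T,(.6065,-.27),.03,.0275,.037))
print(phi());go([.607,-.2695,.033],66)
E
```

```text
clock: 20.75
position: [0.607, -0.268, 0.081]
ee_rot: [-2.632, -1.712, 0.0]
force: [-0.1, 0.6, 0.7]
width: 0.403
[ 0.608  -0.2674  0.0823]
[[  0.6069  -0.2702   0.034  232.       0.005    0.607   -0.2701   0.0323]]
66.13944182581801
t cm [-0.23 -0.01  4.93] w deg [ 0.07 -0.06  0.14]
```

View pics/w9.png

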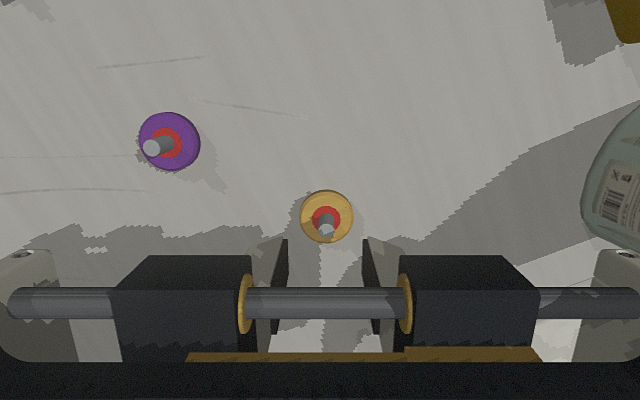

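The brass source is centred between the fingers at (326,228), with purple well to the side at (168,141). Descend, grip and lift.

```bash
python3 -m handwheel '[{"tx":-0.2,"ty":0,"tz":2,"wx":0,"wy":0,"wz":0,"claw":0.4},{"tx":-0.2,"ty":0,"tz":4.2,"wx":0,"wy":0,"wz":0,"claw":0.3},{"tx":-0.2,"ty":0,"tz":4.8,"wx":0,"wy":0,"wz":0,"claw":0.3},{"tx":-0.2,"ty":0,"tz":4.8,"wx":0,"wy":0,"wz":0,"claw":0.05},{"tx":-0.2,"ty":0,"tz":4.8,"wx":0,"wy":0,"wz":0,"claw":0.05},{"tx":-0.2,"ty":0,"tz":4.8,"wx":0,"wy":0,"wz":0,"claw":0.05},{"tx":-0.2,"ty":0,"tz":4.8,"wx":0,"wy":0,"wz":0,"claw":0.05},{"tx":-0.2,"ty":0,"tz":4.8,"wx":0,"wy":0,"wz":0,"claw":0.05}]' 25
python3 -m handwheel '[{"tx":0,"ty":0,"tz":-1.5,"wx":0,"wy":0,"wz":0,"claw":0.05},{"tx":0,"ty":0,"tz":-4,"wx":0,"wy":0,"wz":0,"claw":0.05},{"tx":0,"ty":0,"tz":-5,"wx":0,"wy":0,"wz":0,"claw":0.05},{"tx":0,"ty":0,"tz":-5,"wx":0,"wy":0,"wz":0,"claw":0.05}]'
python3 - <<'E'
from h import *
print(phi());go([.5164,-.0014,.083],66)
E
```

```text
clock: 21.47
position: [0.6077, -0.2702, 0.0349]
ee_rot: [2.632, 1.712, 0.003]
force: [-0.9, 1.2, 7.5]
width: 0.096
clock: 21.8
position: [0.6086, -0.2709, 0.0864]
ee_rot: [2.63, 1.71, 0.005]
force: [1.3, -1.2, -1.1]
width: 0.094
66.06435343032973
t cm [ 20.9  -19.36   0.24] w deg [ 0.33 -0.02  0.06]
```

```bash
python3 -m handwheel '[{"tx":3,"ty":-3,"tz":0,"wx":0,"wy":0,"wz":0,"claw":0.05},{"tx":6,"ty":-5.5,"tz":0,"wx":0,"wy":0,"wz":0,"claw":0.05},{"tx":9,"ty":-8.3,"tz":0,"wx":0,"wy":0,"wz":0,"claw":0.05},{"tx":12,"ty":-11.1,"tz":0,"wx":0,"wy":0,"wz":0,"claw":0.05},{"tx":15,"ty":-14,"tz":0,"wx":0,"wy":0,"wz":0,"claw":0.05},{"tx":17.5,"ty":-16.2,"tz":0,"wx":0,"wy":0,"wz":0,"claw":0.05},{"tx":19.5,"ty":-18,"tz":0,"wx":0,"wy":0,"wz":0,"claw":0.05},{"tx":20.8,"ty":-19.3,"tz":0,"wx":0,"wy":0,"wz":0,"claw":0.05},{"tx":20.8,"ty":-19.3,"tz":0,"wx":0,"wy":0,"wz":0,"claw":0.05},{"tx":20.8,"ty":-19.3,"tz":0,"wx":0,"wy":0,"wz":0,"claw":0.05},{"tx":20.8,"ty":-19.3,"tz":0,"wx":0,"wy":0,"wz":0,"claw":0.05}]'
cat > m.py <<'E'
from h import *
from scipy.optimize import least_squares
import sys
np.set_printoptions(precision=4,suppress=True)
im,d,K,T=shot(sys.argv[1]); P=cloud(d,K,T); s=sensors.observe();Rc=R.from_rotvec(s["ee_rot"]);print(s["clock"],s["position"],phi(s))
z0=s["position"][2]-.0349+.012
U,V=np.meshgrid(np.arange(640),np.arange(400))
b,r=im[...,0].astype(int),im[...,2].astype(int)
m=(abs(P[...,2]-z0)<.004)&(U>275)&(U<375)&(V<262)&(r-b>60)
e=[]
for u in range(290,362,3):
    v=np.where(m[:,u])[0]
    if len(v): e.append(P[v[0],u])
e=np.array(e)
f=least_squares(lambda c:np.hypot(*(e[:,:2]-c).T)-.018,s["position"][:2],loss="soft_l1",f_scale=.0005);print("disc centre cam-world",f.x,"max res",np.abs(f.fun).max(),"minus TCP",f.x-s["position"][:2])
k=knobs(d,K,T);print(k[:,:5])
E
python3 m.py w10
```

```text
clock: 22.72
position: [0.5144, -0.0028, 0.0826]
ee_rot: [2.634, 1.712, -0.001]
force: [-0.8, -0.6, -0.2]
width: 0.091
22.7667 [ 0.5146 -0.0032  0.0826] 65.99199392432755
disc centre cam-world [ 0.5141 -0.0043] max res 0.00038506482411957213 minus TCP [-0.0004 -0.0011]
[[  0.53     0.0323   0.0382 256.       0.005 ]
 [  0.5519   0.0043   0.0378 255.       0.0055]
 [  0.4946   0.0281   0.0386 252.       0.0035]
 [  0.4793  -0.0026   0.0379 165.       0.0048]
 [  0.5382  -0.0299   0.0378 115.       0.0045]
 [  0.4983  -0.0347   0.0377 127.       0.0046]]
```

View pics/w10.png

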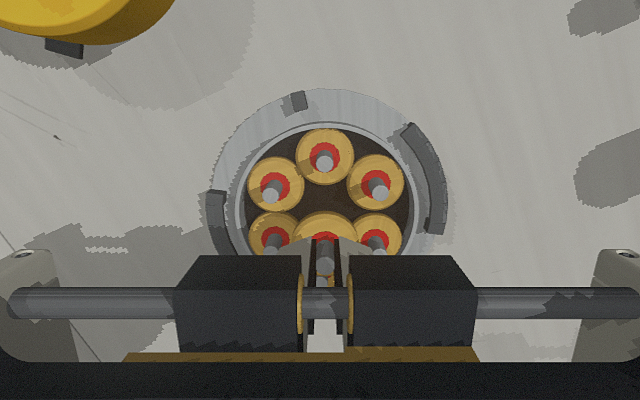

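Held disc is at about (325,225), roughly 2.7 mm short of the ring centre. I shift and lower.

```bash
python3 -m handwheel '[{"tx":0.26,"ty":0.06,"tz":1,"wx":0,"wy":0,"wz":0,"claw":0.05},{"tx":0.26,"ty":0.06,"tz":1.9,"wx":0,"wy":0,"wz":0,"claw":0.05},{"tx":0.26,"ty":0.06,"tz":2.3,"wx":0,"wy":0,"wz":0,"claw":0.05},{"tx":0.26,"ty":0.06,"tz":2.3,"wx":0,"wy":0,"wz":0,"claw":0.05},{"tx":0.26,"ty":0.06,"tz":2.3,"wx":0,"wy":0,"wz":0,"claw":0.05}]'
python3 m.py w11
```

```text
clock: 23.18
position: [0.5156, -0.0001, 0.0594]
ee_rot: [-2.633, -1.712, 0.002]
force: [0.2, 0.4, -0.2]
width: 0.099
23.2333 [0.5159 0.     0.0598] 66.06501582652137
disc centre cam-world [ 0.5151 -0.0014] max res 0.019138850154890755 minus TCP [-0.0008 -0.0015]
[[   0.53      0.0324    0.0382  320.        0.0051]
 [   0.5519    0.0043    0.0384  321.        0.005 ]
 [   0.4948    0.0282    0.0381  319.        0.0051]
 [   0.5195    0.0081    0.0409 1479.        0.0177]
 [   0.5089   -0.0159    0.0388   43.        0.0052]]
```

View pics/w11.png

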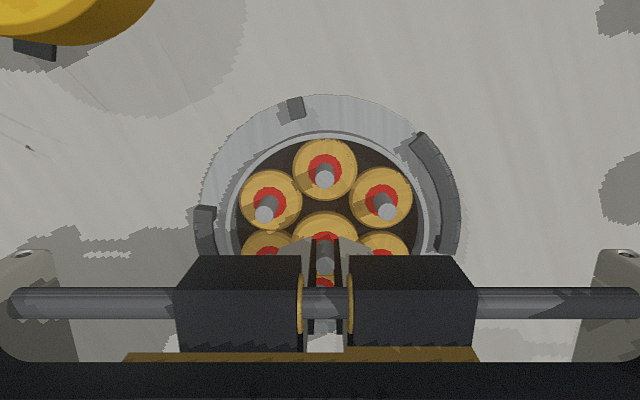

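```bash
python3 -m handwheel '[{"tx":-0.04,"ty":0.07,"tz":0.5,"wx":0,"wy":0,"wz":0,"claw":0.05},{"tx":-0.04,"ty":0.07,"tz":1,"wx":0,"wy":0,"wz":0,"claw":0.05},{"tx":-0.04,"ty":0.07,"tz":1,"wx":0,"wy":0,"wz":0,"claw":0.05}]'; python3 -m handwheel '[{"tx":0,"ty":0,"tz":0.3,"wx":0,"wy":0,"wz":0,"claw":0.05},{"tx":0,"ty":0,"tz":0.3,"wx":0,"wy":0,"wz":0,"claw":0.05}]'; python3 -m handwheel '[{"tx":0,"ty":0,"tz":0.2,"wx":0,"wy":0,"wz":0,"claw":0.05},{"tx":0,"ty":0,"tz":0.2,"wx":0,"wy":0,"wz":0,"claw":0.05}]'
```

```text
clock: 23.48
position: [0.5161, -0.0007, 0.0492]
ee_rot: [-2.633, -1.712, 0.001]
force: [-0.7, -1.1, -0.5]
width: 0.096
clock: 23.65
position: [0.5163, -0.0005, 0.0466]
ee_rot: [-2.633, -1.713, 0.001]
force: [-0.7, 0.9, -1.0]
width: 0.095
clock: 23.82
position: [0.5164, -0.0005, 0.0448]
ee_rot: [-2.634, -1.713, 0.0]
force: [0.2, -0.5, -0.9]
width: 0.092
```

```bash
python3 -m handwheel '[{"tx":0,"ty":0,"tz":0.2,"wx":0,"wy":0,"wz":0,"claw":0.05},{"tx":0,"ty":0,"tz":0.2,"wx":0,"wy":0,"wz":0,"claw":0.05}]'; python3 -m handwheel '[{"tx":0,"ty":0,"tz":0.2,"wx":0,"wy":0,"wz":0,"claw":0.05},{"tx":0,"ty":0,"tz":0.2,"wx":0,"wy":0,"wz":0,"claw":0.05}]'; python3 -m handwheel '[{"tx":0,"ty":0,"tz":0.2,"wx":0,"wy":0,"wz":0,"claw":0.05},{"tx":0,"ty":0,"tz":0.25,"wx":0,"wy":0,"wz":0,"claw":0.05},{"tx":0,"ty":0,"tz":0.25,"wx":0,"wy":0,"wz":0,"claw":0.05}]'
```

```text
clock: 23.98
position: [0.5164, -0.0005, 0.0428]
ee_rot: [-2.634, -1.713, 0.0]
force: [-0.4, -0.3, -0.5]
width: 0.091
clock: 24.15
position: [0.5164, -0.0005, 0.0408]
ee_rot: [-2.634, -1.713, 0.0]
force: [0.8, -0.8, -0.9]
width: 0.095
clock: 24.4
position: [0.5167, -0.0005, 0.0389]
ee_rot: [2.633, 1.713, 0.001]
force: [-2.1, -0.0, 5.0]
width: 0.092
```

Height matches a disc on the floor (0.0389 expected, 0.0389 measured). Release, retreat and inspect.

```bash
python3 -m handwheel '[{"tx":0,"ty":0,"tz":0,"wx":0,"wy":0,"wz":0,"claw":0.18},{"tx":0,"ty":0,"tz":0,"wx":0,"wy":0,"wz":0,"claw":0.18},{"tx":0,"ty":0,"tz":0,"wx":0,"wy":0,"wz":0,"claw":0.18},{"tx":0,"ty":0,"tz":-1.5,"wx":0,"wy":0,"wz":0,"claw":0.18},{"tx":0,"ty":0,"tz":-4,"wx":0,"wy":0,"wz":0,"claw":0.18},{"tx":0,"ty":0,"tz":-8,"wx":0,"wy":0,"wz":0,"claw":0.18},{"tx":1,"ty":0,"tz":-12,"wx":0,"wy":0,"wz":0,"claw":0.18},{"tx":3.5,"ty":0,"tz":-17,"wx":0,"wy":0,"wz":0,"claw":0.18},{"tx":3.5,"ty":0,"tz":-17,"wx":0,"wy":0,"wz":0,"claw":0.18},{"tx":3.5,"ty":0,"tz":-17,"wx":0,"wy":0,"wz":0,"claw":0.18}]'
python3 - <<'E'
from h import *
np.set_printoptions(precision=4,suppress=True)
im,d,K,T=shot("w12");print(sensors.observe()["position"],phi())
k=knobs(d,K,T);print(k[:,:5]);c=np.array([.5159,-.0023]);print(np.hypot(*(k[:,:2]-c).T))
P=cloud(d,K,T)
b,r=im[...,0].astype(int),im[...,2].astype(int)
# disc-top flatness: brass pixels around each knob
for x,y in k[:,:2]:
    rr=np.hypot(P[...,0]-x,P[...,1]-y);m=(d>0)&(rr<.0165)&(P[...,2]<.022)&(P[...,2]>.008)&(r-b>50)
    q=P[m]; A=np.c_[q[:,0]-x,q[:,1]-y,np.ones(len(q))];f=np.linalg.lstsq(A,q[:,2],rcond=None)[0];print(len(q),"top z",f[2].round(4),"tilt",np.hypot(f[0],f[1]).round(3))
im,d,K,T=shot("s12","scene");cv2.imwrite("pics/s12c.png",cv2.resize(im[160:360,220:460],None,fx=3,fy=3))
P=cloud(d,K,T)
q=P[(d>0)&(np.hypot(P[...,0]-.46,P[...,1]-.21)<.06)&(P[...,2]>.04)&(P[...,2]<.0465)];A=np.c_[q[:,:2]-[.46,.21],np.ones(len(q))];print("cover top",np.linalg.lstsq(A,q[:,2],rcond=None)[0])
E
```

```text
clock: 25.23
position: [0.5333, 0.0341, 0.2127]
ee_rot: [2.629, 1.714, 0.011]
force: [0.7, 0.2, -0.7]
width: 0.179
[0.5318 0.0324 0.2101] 66.14589756101215
[[ 0.5296  0.0324  0.0388 87.      0.0049]
 [ 0.5516  0.0041  0.0382 89.      0.0051]
 [ 0.4942  0.0281  0.0382 86.      0.0049]
 [ 0.5162 -0.0013  0.0381 83.      0.005 ]
 [ 0.4785 -0.004   0.0384 86.      0.0051]
 [ 0.5371 -0.0316  0.0378 81.      0.0052]
 [ 0.4969 -0.0346  0.0377 82.      0.0032]]
[0.0373 0.0363 0.0374 0.0011 0.0375 0.0362 0.0374]
715 top z 0.0166 tilt 0.005
673 top z 0.0165 tilt 0.009
681 top z 0.0166 tilt 0.007
636 top z 0.0166 tilt 0.004
598 top z 0.0167 tilt 0.01
573 top z 0.0166 tilt 0.02
529 top z 0.0166 tilt 0.027
cover top [-0.0002 -0.0003  0.041 ]
```

View pics/w12.png

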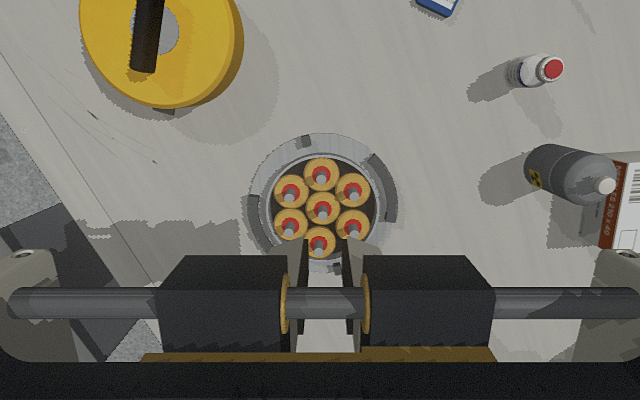

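View pics/s12c.png

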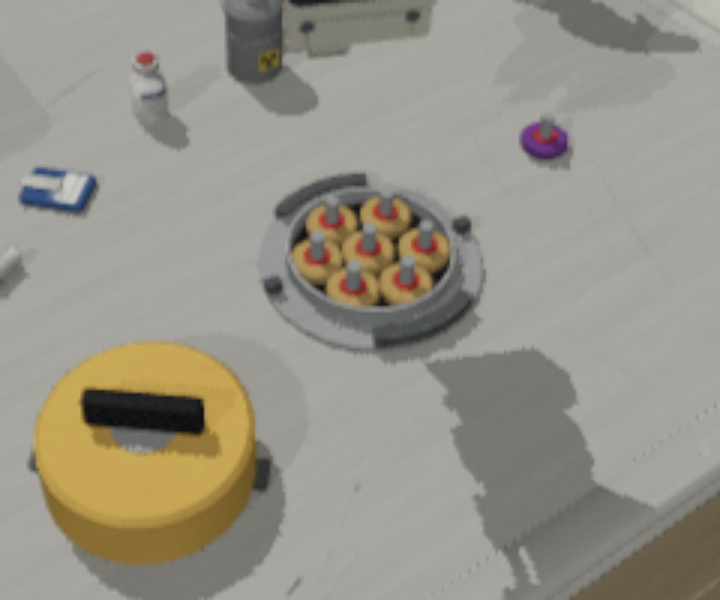

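Both views show all seven discs flat, one in the middle at (320,209) and six round it. The cover stands upright clear of the tin, and the gripper is well clear. Handing in.

```bash
python3 -m handwheel '[{"tx":0,"ty":0,"tz":0,"wx":0,"wy":0,"wz":0,"claw":0.18},{"tx":0,"ty":0,"tz":0,"wx":0,"wy":0,"wz":0,"claw":0.18}]'; python3 -c "
from cell import arm; print(arm.sign_off())"
```

```text
clock: 25.5
position: [0.5296, 0.0305, 0.2069]
ee_rot: [-2.633, -1.711, 0.005]
force: [-1.0, -1.3, -0.6]
width: 0.177
the job is handed in; nothing more can be done
None
```

The job is done and handed in at 25.5 s of the 72 s allowed; sign-off gives no verdict, so what follows is from my own last checks.

I turned the cover about 64° anticlockwise, lifted it off and stood it on the worktop at about (0.46, 0.21). I crowded the five sources along the wall by dragging the two beside the chosen gap. Then I set one outside source into that gap and the other in the middle.

**Sources:** all seven measure flat. Disc tops are at 16.5–16.7 mm against 16 expected, tilts are 0.027 rad or less, the ring radius is 36.2–37.5 mm, and the middle source is about 1 mm off centre.

**Cover:** it is level, about 0.22 m from the tin's centre. Its top fitted at 41 mm against the expected 42 mm, which is within the camera error.

**The rest:** the bystanders and the purple look-alike were never touched, and in the last pictures they stand where they did. I checked that by eye, not by measuring, and the marker was mostly out of frame in them. Camera and arm positions disagreed by 1–2 mm along the way, which I corrected for when placing the sources. No check failed.

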